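Bring the tyre valve of a cart wheel to the bottom

ROBOT

A 6-joint arm with a two-finger parallel gripper is mounted at the origin on a cart in front of the work surface, level with it; the furniture and walls round the work are solid. World frame = base frame: x ahead of the robot, y to its left, z up, the work surface at z = 0. Lengths are in m, angles in rad, forces in N, time in s.
With the tool pointing down it reaches from about 0.4 to 0.825 m from the base axis. Payload 7 kg.
Tool frame: the origin (TCP) lies at the centre of the arm's flange, where the gripper is bolted on; the fingertips stand 178 mm ahead of it and the grasp point (between the pads) lies 159 mm ahead of it; x points along the fingers, z is the direction in which the jaws open and shut, and the axes are right-handed (so a half turn about x gives the same grasp; the last joint's range is limited). The gripper opens to 88 mm and grips with 3 to 60 N. Pads are 19 mm wide; open, the fingers measure 130 mm over their backs; the gripper's body (78 mm by 193 mm) begins 47 mm behind the grasp point.
Start: joints at [-0.812, 0.359, 0.012, 0, -1.224, -0.288], TCP at [0.306, -0.602, 0.405] pointing down, gripper open.
Joint ranges: [-3.07, 3.07], [-1.43, 2.12], [-1.02, 1.25], [-3.03, 1.67], [-3.05, -0], [-3.03, 3.03]. Speed limits (rad/s): [2.39, 2.39, 3.01, 3.14, 3.14, 3.14].

INTERFACE

Orientations are given as [roll, pitch, yaw] about the fixed x, y, z axes, in that order (R = Rz(yaw) Ry(pitch) Rx(roll)).
In Python, from station import telemetry, optics, job_done, finder gives the robot as it stands.
- The arm moves only by the tool play_rows, never from a script. Its argument "steps" is a list of rows, each an object of numbers: "gripper": the opening, from 0 (shut) to 1 (fully open); "tx", "ty", "tz": the shift along the tool's x, y, z in units of 25 mm (1.0 is 25 mm); "ax", "ay", "az": the turn, a rotation vector about the tool's x, y, z in units of 6 degrees (1.0 is 6 degrees). In form: [{"gripper": .., "tx": .., "ty": .., "tz": .., "ax": .., "ay": .., "az": ..}, ...]. A call has 1 to 20 rows; each row shifts and turns the commanded pose from where the row before left it, along the tool's axes as they then stand; what a row does not reach is not made up. A row lasts 1/12 s, in which the tool goes at most 41.7 mm and 7.16 degrees, less where a joint would pass 70% of its speed; a pose out of reach is approached as far as the arm can. A call is refused whole if a number of a shift passes 1 or a number of a turn 1, either way. A call with a gripper value outside its range is refused whole. The fingers move at their own pace and stop on an object; "newtons" is the grip in N (left out, the last holds). Time passes only in rows, so rows that do not move let the fingers close. It gives the time, the measured TCP pose, the force and the opening at its end, in the units of the state.
- telemetry.get_state(): the state, without advancing time (a new reading comes with each control period).
- optics.grab_frame(name): name is "scene" or "top" or "wrist"; returns the picture (480x640x3 uint8, red, green, blue); there is no depth.
- optics.calibration(name): a dict with "fx", "fy", "cx", "cy" (pixels), "T" (4x4, takes a point from camera to world coordinates); the wrist camera has in their place "mount" (4x4, takes a point from camera to tool coordinates, whose origin is the TCP and whose axes are the tool frame's). Camera axes: x right, y down, z forward; pixel columns grow to the right and rows downward; lengths in m; the calibration is good to about 2 mm. A picture is of the moment at which its call begins: read the wrist's pose just before it. calibration takes no time and is no camera call.
- job_done(): hands the job in, once; it reports no verdict.
Trained networks look in the newest picture that a camera, given by its name, has taken for a name from the list of things; names that differ only in an ending like _2 or _b are one class to them, and where a whole thing is asked for, a point or a joint stands for the part that bears it (a point fixed in the world has none). Each returns a list of dicts, best first, with "confidence" (0 to 1); they miss things now and then, are a little off and sometimes report something else, mostly with a low value. They report only what shows in the picture. A call takes as long as a camera call.
- finder.look_for(query, camera): "extent" ([left, top, right, bottom] in pixels, round what is visible of it).
- finder.silhouettes(query, camera): "pixels" (480x640 bool, what is visible of it) and "extent" ([left, top, right, bottom] in pixels, round what is visible of it).
- finder.pinpoint(query, camera): "location" ([row, column] in pixels: a listed point, or the origin of a listed thing).
The state is a dict: "t": time; "q": joint angles; "qd": joint speeds; "joint_efforts": joint torques, N m; "eef_pos": TCP position; "ee_rot": TCP orientation; "force": force on the tool from outside, world axes, zero at the start; "moment": the same for the moment, N m; "width": finger opening in m.
Only numpy, scipy, OpenCV 4.12 (cv2) and the standard library are available. Lean on these libraries where they do the work, as an engineer would, in place of code of your own. Each camera call takes 0.05 s, during which the arm holds its last target.

TASK

The hand-cart wheel that leans back on the axle stand is to be pumped up: push its spokes round with the fingertips, stroke after stroke, until the valve stem sits at the very bottom of the rim and points straight up the slope at the hub, then take the hand away. Push on the spokes only, gently and without gripping them, not on the tyre, rim or stem; do not lift or shove the stand, and leave the mug, the V-block and the bolt as they are.

Things in the scene. Friction and masses are not known exactly. Their poses are not given: they have to be found in the camera images.
- stand: loose, heavy (6 kg) grey steel axle stand that carries the wheel. Origin: on the table, below the wheel's centre; -x faces the robot, y left as seen from the robot, z up. Base plate 170 x 200 (y) x 14 mm. The wheel leans back 45 degrees: its top is away from the robot, its face looks up and towards the robot. A post and head plate stand behind and under the wheel; the face is open
- hub (a point): centre of the wheel, 150 mm above the table, in a frame that leans with the wheel but does not turn with it: x along the axle (away from the robot and 45 degrees down), y left, z up the slope of the wheel's face (away from the robot and 45 degrees up). The wheel hub is 56 mm across, its front face at x = -46 mm
- wheel (a joint): angle of the wheel about the hub's +x, rad; turns freely past full turns. 0 or 2 pi = stem at the bottom pointing straight up the slope (the aim). Growing = clockwise as seen from the robot (top goes right, to -y). Starts 2.0 to 4.3. Stiff bearing (0.15 N m): it stays where left, does not coast; about 2 N on a spoke 70 mm from the axle turns it
- tyre: black tyre, steel rim and valve stem: one part, fixed to the wheel and turning with it; origin at the wheel's centre, axes as the hub's when joint wheel is 0. Tyre 280 mm outer diameter, 36 mm wide (x -18 to +18 mm); inside radius of the rim 113 mm
- valve_tip (a point): free end of the valve stem (brass with black foot and cap, 11 to 15 mm thick, 46 mm long), which stands on the inside of the rim and points at the hub; 67 mm from the wheel's centre, in its mid-plane, midway between two spokes. Its z axis points along the stem from rim to hub
- mug: white mug, 82 mm wide, 91 mm high, left of the wheel; bystander, origin at the centre of its underside
- v_block: steel V-block 45x60x36 mm, right of the wheel; bystander, origin at the centre of its underside
- bolt: steel bolt standing on its head, 28x24x60 mm, in front of the stand; bystander, origin at the centre of its underside
- spoke (a point): point on the axis of one of five equal round steel spokes (10 mm thick, 72 degrees apart), 70 mm from the axle; this spoke points straight up the slope when the wheel is at the aim (it is opposite the stem). The spokes are dished towards the robot: straight in the hub's plane x = -35 mm from the hub to radius 92 mm, then bent back to the rim. Open space behind them to x = +30 mm

How it is judged:
At the end, for the whole second after the job is handed in: The wheel is at rest with the valve stem at the bottom, within 0.1 rad (about 6 degrees) of pointing straight up the slope; the stand is within 25 mm of where it stood and upright; mug, V-block and bolt are upright and within 25 mm of where they stood ((value of joint wheel between -6.3832 and -6.1832 rad or value of joint wheel between -0.1 and 0.1 rad or value of joint wheel between 6.1832 and 6.3832 rad or value of joint wheel between 12.4664 and 12.6664 rad) and velocity of joint wheel between -0.05 and 0.05 rad/s and distance of each of stand, mug, v_block, bolt from where it was at the start of the episode below 0.025 m and angle between stand's own z axis and vertical below 0.05 rad and angle between each of bolt, mug, v_block's own z axis and vertical below 0.2 rad); the robot touches nothing.
It fails at once if the tyre, rim or valve stem is pushed (over 8 N) instead of the spokes (contact force between any of the arm, the fingers and tyre above 8 N).
It fails at once if the wheel is gripped or forced (over 30 N) (contact force between the fingers and wheel above 30 N).
It fails at once if the stand is lifted or tipped (height (world z) of stand above 0.012 m or angle between stand's own z axis and vertical above 0.1 rad).
It fails at once if the stand is shoved more than 25 mm (distance of stand from where it was at the start of the episode above 0.025 m).
It fails at once if a bystander is moved or lifted more than 25 mm (distance of any of mug, v_block, bolt from where it was at the start of the episode above 0.025 m).
It also fails if it takes over 64 s, if anything falls off the work surface, if the arm or the gripper's body presses on something with over 40 N, if the wrist force passes 120 N, or if a joint passes its speed limit or range.

## Working session

There is one attempt and no reset: what is moved stays moved. The work goes in short steps, Python scripts to look and compute and a tool call to move; the robot and the scene stay as the last step left them, time stands still between calls to the robot, and variables do not carry over. Pictures are saved under pics/ and viewed, and the job is handed in when it is done.

Besides the shell and the picture viewer there is one more tool, called as name(argument=value, ...) on one line, values as JSON. play_rows: Moves the arm, as the interface text tells. Its arguments: {"type":"object","properties":{"steps":{"type":"array"},"newtons":{"type":"number"}},"required":["steps"]}

```bash
mkdir -p pics; ls; python3 - <<'E'
from station import telemetry, optics, job_done, finder
import cv2,numpy as np
np.set_printoptions(precision=4,suppress=True)
s=telemetry.get_state()
for k in s: print(k,np.array(s[k]))
for c in ["scene","top"]:
    im=optics.grab_frame(c); cv2.imwrite(f"pics/{c}0.png",im[:,:,::-1])
    print(c,optics.calibration(c))
    for q in ["hub","valve_tip","spoke","stand","mug","v_block","bolt","tyre"]:
        print(q,[(np.round(d["location"],1).tolist(),round(d["confidence"],2)) for d in finder.pinpoint(q,c)[:3]])
print(optics.calibration("wrist"))
E
```

```text
pics
t 0.0
q [-0.8119  0.3594  0.011  -0.0004 -1.2241 -0.2881]
qd [ 0.0005  0.0001 -0.0008 -0.0011 -0.0008  0.0016]
joint_efforts [  0.0005 -58.2723  29.306    6.9975   0.0067  -0.0001]
eef_pos [ 0.3061 -0.6014  0.4037]
ee_rot [0.0753 1.5691 2.1168]
force [ 0.6183 -0.3571  0.343 ]
moment [ 0.0247 -0.0045  0.0057]
width 0.0878421151090961
scene {'fx': 582.7230903780439, 'fy': 582.7230903780439, 'cx': 323.4485153223613, 'cy': 236.20703763401505, 'T': array([[-0.7547, -0.4554,  0.4723, -0.0848],
       [-0.6561,  0.5305, -0.5368,  0.838 ],
       [-0.0061, -0.7149, -0.6992,  1.028 ],
       [ 0.    ,  0.    ,  0.    ,  1.    ]])}
hub []
valve_tip [([186.6, 319.2], 0.97)]
spoke [([229.9, 360.6], 0.95)]
stand [([253.5, 337.2], 0.94)]
mug []
v_block [([235.8, 395.7], 0.63)]
bolt [([300.0, 331.8], 0.73)]
tyre []
top {'fx': 437.695833958789, 'fy': 437.695833958789, 'cx': 317.9463277399163, 'cy': 245.82538998538402, 'T': array([[-0.006 , -0.9826,  0.1856,  0.3263],
       [-0.9993,  0.0125,  0.034 ,  0.1509],
       [-0.0357, -0.1853, -0.982 ,  0.9903],
       [ 0.    ,  0.    ,  0.    ,  1.    ]])}
hub []
valve_tip [([180.4, 372.5], 0.91)]
spoke [([249.7, 371.7], 0.81)]
stand [([228.7, 367.6], 0.75)]
mug [([208.5, 279.1], 0.61)]
v_block [([263.6, 436.4], 0.61)]
bolt [([277.4, 311.8], 0.66)]
tyre []
{'fx': 425.8156481935392, 'fy': 425.8156481935392, 'cx': 329.7516789000407, 'cy': 232.73199249328053, 'mount': array([[-0.0006, -0.2878,  0.9577,  0.0199],
       [ 0.0003, -0.9577, -0.2878,  0.0779],
       [ 1.    ,  0.0001,  0.0006, -0.0003],
       [ 0.    ,  0.    ,  0.    ,  1.    ]])}
```

View pics/scene0.png

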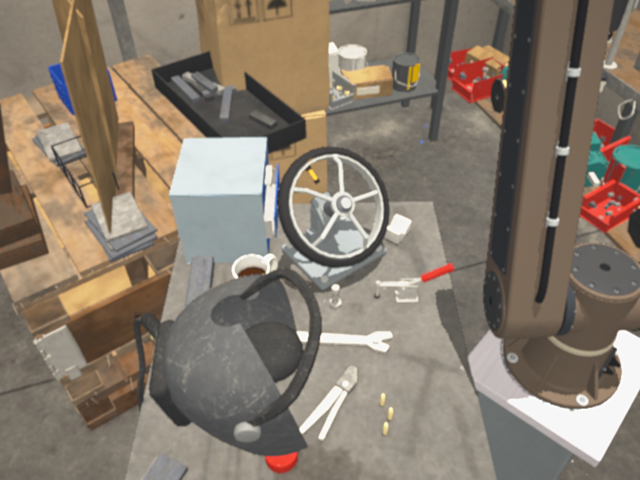

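View pics/top0.png

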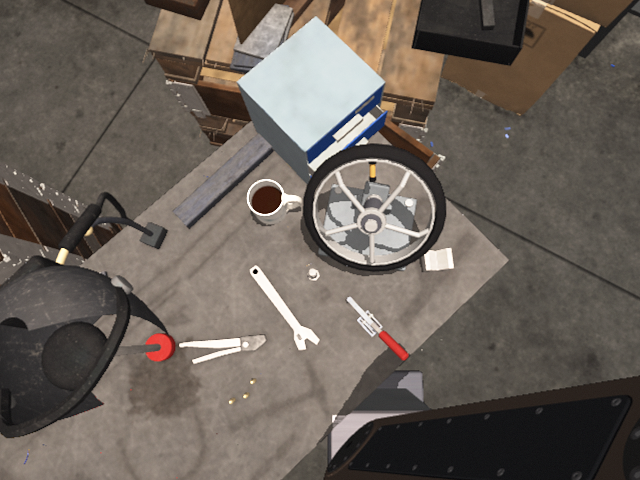

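Scene picture: the wheel spans about columns 280-388, rows 148-265, with the stem near the top at (313,175). Top picture: the wheel is centred near (372,223), with the stem at the top (373,172) and the bolt at (313,273). I'll fit the pose next.

```bash
cat > h.py <<'E'
from station import telemetry, optics, job_done, finder
import cv2,numpy as np
from scipy.optimize import least_squares
from scipy.spatial.transform import Rotation as Ro
np.set_printoptions(precision=4,suppress=True)
def Rt(rpy): return Ro.from_euler('xyz',rpy).as_matrix()
def proj(c,P,T=None):
    K=optics.calibration(c); T=K['T'] if T is None else T
    p=(np.asarray(P)-T[:3,3])@T[:3,:3]
    return np.c_[K['fx']*p[:,0]/p[:,2]+K['cx'],K['fy']*p[:,1]/p[:,2]+K['cy']]
def hubR(yaw):
    c=np.sqrt(.5)
    return Ro.from_euler('z',yaw).as_matrix()@np.array([[c,0,c],[0,1,0],[-c,0,c]])
def wristT():
    s=telemetry.get_state(); M=np.eye(4); M[:3,:3]=Rt(s['ee_rot']); M[:3,3]=s['eef_pos']
    return M@optics.calibration('wrist')['mount']
E
python3 - <<'E'
from h import *
obs={}
for c in ["scene","top"]:
    optics.grab_frame(c)
    for q in ["tyre","stand"]:
        r=finder.silhouettes(q,c)
        for d in r[:2]: print(c,q,d['confidence'],d['extent'],d['pixels'].sum())
        if q=="tyre" and r:
            m=r[0]['pixels'].astype(np.uint8); cv2.imwrite(f"pics/m_{c}.png",m*255)
            k=max(cv2.findContours(m,cv2.RETR_EXTERNAL,cv2.CHAIN_APPROX_NONE)[0],key=len)[:,0]
            hull=cv2.convexHull(k)[:,0]; obs[c]=cv2.convexHull(k.astype(np.int32))[:,0].astype(float)
            np.save(f"hull_{c}.npy",obs[c])
# tyre as torus: outer hull of silhouette vs projected hull of model
th=np.linspace(0,2*np.pi,120,endpoint=False); ph=np.linspace(0,2*np.pi,16,endpoint=False)
TH,PH=np.meshgrid(th,ph); r=.122+.018*np.cos(PH)
M=np.c_[(.018*np.sin(PH)).ravel(),(r*np.sin(TH)).ravel(),(r*np.cos(TH)).ravel()]
kp={'scene':{'tip':(319.2,186.6),'spoke':(360.6,229.9),'stand':(337.2,253.5)},'top':{'tip':(372.5,180.4),'spoke':(371.7,249.7),'stand':(367.6,228.7)}}
def res(p):
    x,y,yaw,a=p; R=hubR(yaw); h=np.array([x,y,.15]); out=[]
    A=Ro.from_euler('x',a).as_matrix()
    tip=h+R@A@[0,0,-.067]; sp=h+R@A@[-.035,0,.07]
    for c in obs:
        hm=cv2.convexHull(proj(c,h+M@R.T).astype(np.float32))
        out+= [.3*cv2.pointPolygonTest(hm,tuple(map(float,q)),True) for q in obs[c]]
    for c in kp:
        for n,P in (('tip',tip),('spoke',sp),('stand',[x,y,0])):
            out+=list((proj(c,[P])[0]-kp[c][n])*(.3 if n=='stand' else 1))
    return np.array(out)
for a0 in (2.6,3.1,3.6):
    f=least_squares(res,[.55,0,0,a0],diff_step=1e-4,loss='soft_l1'); print(f.x,f.cost, f.fun[-12:])
E
```

```text
scene tyre 0.56 [277.5, 147.8, 391.0, 267.4] 4496
scene stand 0.7 [276.9, 146.4, 388.4, 285.3] 9039
top tyre 0.7 [303.6, 144.8, 446.1, 273.0] 6324
top tyre 0.59 [247.0, 179.2, 302.1, 225.7] 1520
top stand 0.8 [300.1, 141.8, 442.6, 271.7] 11962
[ 0.5516  0.0727 -0.199   2.9579] 6.986017771130385 [-0.7215 -4.4387 -0.4358 -0.8613 -0.6886 -0.4072 -0.5498  0.6267 -0.585
  1.6178 -0.3316  0.0895]
[ 0.5516  0.0727 -0.1991  2.9578] 6.986021170748166 [-0.7214 -4.4389 -0.436  -0.8613 -0.6886 -0.4073 -0.5492  0.6264 -0.5853
  1.6178 -0.3314  0.0894]
[ 0.5516  0.0727 -0.199   2.9579] 6.986018542471308 [-0.7205 -4.4394 -0.4359 -0.861  -0.6886 -0.4072 -0.5483  0.6269 -0.5851
  1.6179 -0.3315  0.0895]
```

```bash
cat >> h.py <<'E'
def wheelpts(x,y,yaw,a):
    R=hubR(yaw); h=np.array([x,y,.15]); A=Ro.from_euler('x',a).as_matrix(); L=[]
    for k in range(5):
        B=R@A@Ro.from_euler('x',2*np.pi*k/5).as_matrix()
        L.append((h+np.array([[-.035,0,.028],[-.035,0,.092],[-.005,0,.113]])@B.T,(255,0,255) if k else (0,0,255)))
    L.append((h+np.array([[0,0,-.113],[0,0,-.067]])@(R@A).T,(0,255,0)))
    t=np.linspace(0,2*np.pi,60)
    for rr,xx,col in((.14,0,(255,255,0)),(.113,-.018,(0,255,255)),(.028,-.046,(0,255,255))):
        L.append((h+np.c_[0*t+xx,rr*np.sin(t),rr*np.cos(t)]@R.T,col))
    return L
def overlay(c,pose,name,box,f,T=None):
    im=optics.grab_frame(c)[:,:,::-1]; x0,y0,x1,y1=box
    o=cv2.resize(im[y0:y1,x0:x1],None,fx=f,fy=f,interpolation=cv2.INTER_CUBIC)
    for P,col in wheelpts(*pose):
        q=((proj(c,P,T)+.5-[x0,y0])*f).astype(np.int32); cv2.polylines(o,[q],False,col,1)
    cv2.imwrite(f"pics/{name}.png",o)
E
python3 - <<'E'
from h import *
p=(.5516,.0727,-.199,2.958)
overlay('scene',p,'ov_s0',(260,130,420,290),3.7)
overlay('top',p,'ov_t0',(290,130,460,290),3.7)
a=cv2.imread('pics/ov_s0.png');b=cv2.imread('pics/ov_t0.png');h=min(len(a),len(b))
o=np.hstack([a[:h],b[:h]]);cv2.imwrite('pics/ov0.png',cv2.resize(o,(800,int(800*o.shape[0]/o.shape[1]))))
E
```

```text
(no output)
```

View pics/ov_s0.png

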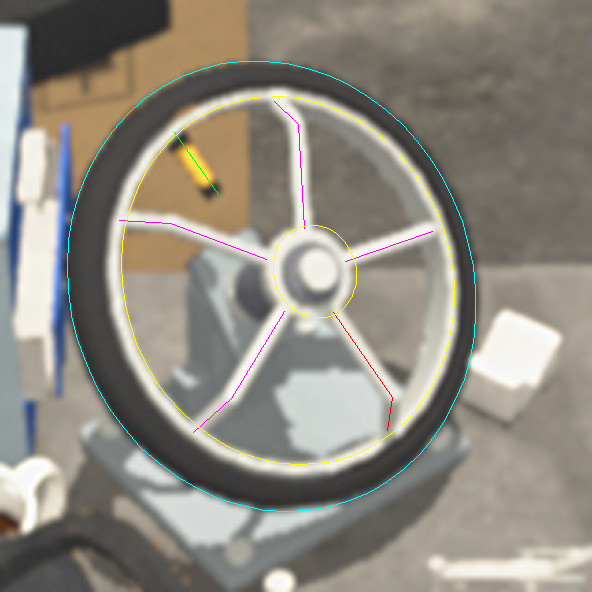

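View pics/ov_t0.png

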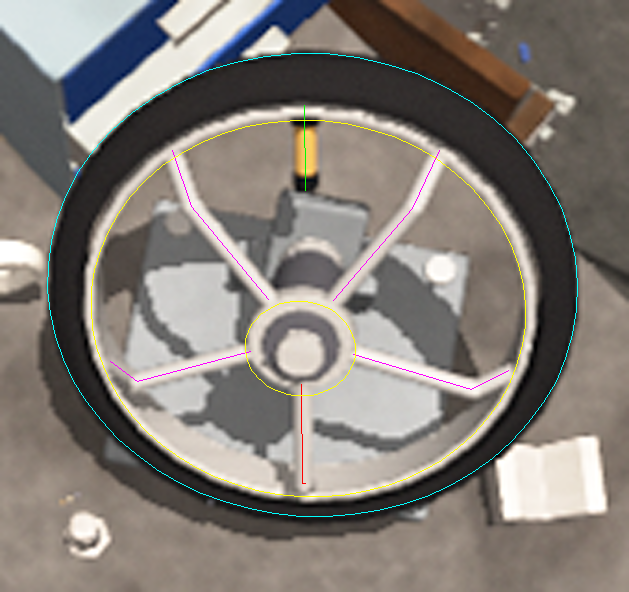

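The overlay matches both pictures to within 2 px (about 4 mm), with the wheel angle near 2.96. I'll use one counter-clockwise stroke over the top, with closed fingers on the spoke at the right. First step is the approach pose.

```bash
cat >> h.py <<'E'
POSE=(.5516,.0727,-.199,2.958)
def toolR(yaw,pitch):  # tool x fwd, pitched down; tool z = right(-y), tool y = up-slope
    x=np.array([np.cos(pitch)*np.cos(yaw),np.cos(pitch)*np.sin(yaw),-np.sin(pitch)])
    z=np.array([np.sin(yaw),-np.cos(yaw),0]); return np.c_[x,np.cross(z,x),z]
def tip_target(pose,r,psi,depth):  # psi clockwise from top seen from robot
    x,y,yaw,a=pose; R=hubR(yaw)
    return np.array([x,y,.15])+R@np.array([depth,-r*np.sin(psi),r*np.cos(psi)])
def plan(Rg,pg):
    s=telemetry.get_state(); R=Rt(s['ee_rot']); p=np.array(s['eef_pos'])
    rv=Ro.from_matrix(R.T@Rg).as_rotvec(degrees=True)/6
    print('t',s['t'],'turn units',rv,'shift(now axes)',R.T@(pg-p)/.025,'shift(goal axes)',Rg.T@(pg-p)/.025,'dist',np.linalg.norm(pg-p))
E
python3 - <<'E'
from h import *
s=telemetry.get_state(); print(Rt(s['ee_rot']))
for yaw in (-.2,0.,.1):
    Rg=toolR(yaw,.785)
    print(Rg)
    tip=tip_target(POSE,.07,np.radians(115),-.10)
    pg=tip-Rg@[.178,0,0]; print('tip',tip,'tcp',pg); plan(Rg,pg)
E
```

```text
[[ 0.     -0.8912 -0.4536]
 [ 0.     -0.4536  0.8912]
 [-1.     -0.      0.    ]]
[[ 0.6933  0.6927 -0.1987]
 [-0.1405 -0.1404 -0.9801]
 [-0.7068  0.7074  0.    ]]
tip [0.4492 0.0286 0.1998] tcp [0.3258 0.0536 0.3256]
t 1.3 turn units [-22.0679   9.1459   3.1879] shift(now axes) [  3.1629 -12.589   22.9995] shift(goal axes) [ -0.9014  -5.3713 -25.8419] dist 0.6602387011453488
[[ 0.7074  0.7068  0.    ]
 [ 0.      0.     -1.    ]
 [-0.7068  0.7074  0.    ]]
tip [0.4492 0.0286 0.1998] tcp [0.3233 0.0286 0.3256]
t 1.3 turn units [-23.7831   9.8567   2.3641] shift(now axes) [  3.1629 -12.0457  22.1533] shift(goal axes) [  2.7218  -1.7509 -25.2071] dist 0.6353490684528863
[[ 0.7039  0.7033  0.0998]
 [ 0.0706  0.0706 -0.995 ]
 [-0.7068  0.7074  0.    ]]
tip [0.4492 0.0286 0.1998] tcp [0.324  0.0161 0.3256]
t 1.3 turn units [-24.6319  10.2085   1.9146] shift(now axes) [  3.1629 -11.84    21.6937] shift(goal axes) [  4.4817   0.0076 -24.5096] dist 0.622900616175086
```

```bash
cat >> h.py <<'E'
def toolR0(yaw,pitch):  # jaws along slope: tool y = right, tool z = down-slope
    x=np.array([np.cos(pitch)*np.cos(yaw),np.cos(pitch)*np.sin(yaw),-np.sin(pitch)])
    y=np.array([np.sin(yaw),-np.cos(yaw),0]); return np.c_[x,y,np.cross(x,y)]
def rows(Rg,pg,n,start=None,extra=None,dec=2):
    from scipy.spatial.transform import Slerp
    s=telemetry.get_state(); R,p=(Rt(s['ee_rot']),np.array(s['eef_pos'])) if start is None else start
    out=[]; S=Slerp([0,1],Ro.from_matrix([R,Rg])); p0=p.copy()
    for i in range(1,n+1):
        Rn=S([i/n])[0].as_matrix(); pn=p0+(pg-p0)*i/n
        t=np.round(R.T@(pn-p)/.025,dec); a=np.round(Ro.from_matrix(R.T@Rn).as_rotvec(degrees=True)/6,dec)
        out.append('{'+(extra or '')+','.join(f'"{k}":{v:g}' for k,v in zip(("tx","ty","tz","ax","ay","az"),[*t,*a]) if v)+'}')
        p=p+R@t*.025; R=R@Ro.from_rotvec(a*6,degrees=True).as_matrix()
    print('['+',\n'.join(out)+']'); return R,p
E
python3 - <<'E'
from h import *
st=rows(toolR0(-.55,1.2),np.array([.40,-.28,.40]),15,extra='"gripper":0,')
print(st)
Rg=toolR0(-.1,.85); tip=tip_target(POSE,.07,np.radians(125),-.09); pg=tip-Rg@[.178,0,0]; print(tip,pg)
rows(Rg,pg,15,start=st)
E
```

```text
[{"gripper":0,"tx":0.01,"ty":-0.61,"tz":0.65,"ax":-0.35,"ay":0.23,"az":-0.06},
{"gripper":0,"ty":-0.64,"tz":0.63,"ax":-0.34,"ay":0.23,"az":-0.07},
{"gripper":0,"tx":-0.01,"ty":-0.65,"tz":0.6,"ax":-0.35,"ay":0.23,"az":-0.06},
{"gripper":0,"tx":-0.01,"ty":-0.68,"tz":0.58,"ax":-0.34,"ay":0.23,"az":-0.07},
{"gripper":0,"tx":-0.03,"ty":-0.7,"tz":0.56,"ax":-0.35,"ay":0.23,"az":-0.06},
{"gripper":0,"tx":-0.04,"ty":-0.72,"tz":0.53,"ax":-0.35,"ay":0.23,"az":-0.07},
{"gripper":0,"tx":-0.04,"ty":-0.74,"tz":0.5,"ax":-0.34,"ay":0.23,"az":-0.06},
{"gripper":0,"tx":-0.05,"ty":-0.76,"tz":0.47,"ax":-0.35,"ay":0.23,"az":-0.07},
{"gripper":0,"tx":-0.06,"ty":-0.77,"tz":0.44,"ax":-0.34,"ay":0.23,"az":-0.06},
{"gripper":0,"tx":-0.06,"ty":-0.79,"tz":0.42,"ax":-0.35,"ay":0.23,"az":-0.07},
{"gripper":0,"tx":-0.07,"ty":-0.81,"tz":0.38,"ax":-0.35,"ay":0.23,"az":-0.06},
{"gripper":0,"tx":-0.06,"ty":-0.81,"tz":0.35,"ax":-0.34,"ay":0.23,"az":-0.07},
{"gripper":0,"tx":-0.07,"ty":-0.83,"tz":0.32,"ax":-0.35,"ay":0.23,"az":-0.06},
{"gripper":0,"tx":-0.08,"ty":-0.85,"tz":0.29,"ax":-0.35,"ay":0.23,"az":-0.07},
{"grippe
[... 568 characters left out ...]
x":-0.25,"ay":0.22,"az":-0.15},
{"tx":-0.03,"ty":-0.72,"tz":0.55,"ax":-0.25,"ay":0.21,"az":-0.15},
{"tx":-0.04,"ty":-0.75,"tz":0.53,"ax":-0.24,"ay":0.22,"az":-0.15},
{"tx":-0.03,"ty":-0.75,"tz":0.52,"ax":-0.25,"ay":0.22,"az":-0.15},
{"tx":-0.04,"ty":-0.77,"tz":0.49,"ax":-0.25,"ay":0.22,"az":-0.15},
{"tx":-0.03,"ty":-0.79,"tz":0.47,"ax":-0.24,"ay":0.22,"az":-0.15},
{"tx":-0.03,"ty":-0.79,"tz":0.45,"ax":-0.25,"ay":0.22,"az":-0.15},
{"tx":-0.03,"ty":-0.81,"tz":0.43,"ax":-0.24,"ay":0.22,"az":-0.15},
{"tx":-0.02,"ty":-0.82,"tz":0.4,"ax":-0.25,"ay":0.22,"az":-0.15},
{"tx":-0.02,"ty":-0.83,"tz":0.39,"ax":-0.25,"ay":0.22,"az":-0.15},
{"tx":-0.02,"ty":-0.84,"tz":0.36,"ax":-0.24,"ay":0.22,"az":-0.14}]
```

play_rows(steps=[{"gripper": 0, "ty": -0.62, "tz": 0.64, "ax": -0.35, "ay": 0.23, "az": -0.06}, {"gripper": 0, "ty": -0.64, "tz": 0.63, "ax": -0.34, "ay": 0.23, "az": -0.07}, {"gripper": 0, "ty": -0.65, "tz": 0.6, "ax": -0.35, "ay": 0.23, "az": -0.06}, {"gripper": 0, "ty": -0.68, "tz": 0.58, "ax": -0.34, "ay": 0.23, "az": -0.07}, {"gripper": 0, "tx": -0.03, "ty": -0.7, "tz": 0.56, "ax": -0.35, "ay": 0.23, "az": -0.06}, {"gripper": 0, "tx": -0.04, "ty": -0.72, "tz": 0.53, "ax": -0.35, "ay": 0.23, "az": -0.07}, {"gripper": 0, "tx": -0.04, "ty": -0.74, "tz": 0.5, "ax": -0.34, "ay": 0.23, "az": -0.06}, {"gripper": 0, "tx": -0.05, "ty": -0.76, "tz": 0.47, "ax": -0.35, "ay": 0.23, "az": -0.07}, {"gripper": 0, "tx": -0.06, "ty": -0.77, "tz": 0.44, "ax": -0.34, "ay": 0.23, "az": -0.06}, {"gripper": 0, "tx": -0.06, "ty": -0.79, "tz": 0.42, "ax": -0.35, "ay": 0.23, "az": -0.07}, {"gripper": 0, "tx": -0.07, "ty": -0.81, "tz": 0.38, "ax": -0.35, "ay": 0.23, "az": -0.06}, {"gripper": 0, "tx": -0.06, "ty": -0.81, "tz": 0.35, "ax": -0.34, "ay": 0.23, "az": -0.07}, {"gripper": 0, "tx": -0.07, "ty": -0.83, "tz": 0.32, "ax": -0.35, "ay": 0.23, "az": -0.06}, {"gripper": 0, "tx": -0.08, "ty": -0.85, "tz": 0.29, "ax": -0.35, "ay": 0.23, "az": -0.07}, {"gripper": 0, "tx": -0.07, "ty": -0.85, "tz": 0.26, "ax": -0.34, "ay": 0.23, "az": -0.06}])

```text
invalid input
```

play_rows(steps=[{"gripper": 0.0, "tx": 0.0, "ty": -0.62, "tz": 0.64, "ax": -0.35, "ay": 0.23, "az": -0.06}, {"gripper": 0.0, "tx": 0.0, "ty": -0.64, "tz": 0.63, "ax": -0.34, "ay": 0.23, "az": -0.07}], newtons=10)

```text
t: 1.47
eef_pos: [0.319, -0.559, 0.4035]
ee_rot: [-2.904, 1.521, -0.791]
force: [1.1, 0.0, -0.8]
width: 0.0791
```

play_rows(steps=[{"gripper": 0, "tx": 0, "ty": -0.65, "tz": 0.6, "ax": -0.35, "ay": 0.23, "az": -0.06}, {"gripper": 0, "tx": 0, "ty": -0.68, "tz": 0.58, "ax": -0.34, "ay": 0.23, "az": -0.07}, {"gripper": 0, "tx": -0.03, "ty": -0.7, "tz": 0.56, "ax": -0.35, "ay": 0.23, "az": -0.06}, {"gripper": 0, "tx": -0.04, "ty": -0.72, "tz": 0.53, "ax": -0.35, "ay": 0.23, "az": -0.07}, {"gripper": 0, "tx": -0.04, "ty": -0.74, "tz": 0.5, "ax": -0.34, "ay": 0.23, "az": -0.06}, {"gripper": 0, "tx": -0.05, "ty": -0.76, "tz": 0.47, "ax": -0.35, "ay": 0.23, "az": -0.07}, {"gripper": 0, "tx": -0.06, "ty": -0.77, "tz": 0.44, "ax": -0.34, "ay": 0.23, "az": -0.06}, {"gripper": 0, "tx": -0.06, "ty": -0.79, "tz": 0.42, "ax": -0.35, "ay": 0.23, "az": -0.07}, {"gripper": 0, "tx": -0.07, "ty": -0.81, "tz": 0.38, "ax": -0.35, "ay": 0.23, "az": -0.06}, {"gripper": 0, "tx": -0.06, "ty": -0.81, "tz": 0.35, "ax": -0.34, "ay": 0.23, "az": -0.07}, {"gripper": 0, "tx": -0.07, "ty": -0.83, "tz": 0.32, "ax": -0.35, "ay": 0.23, "az": -0.06}, {"gripper": 0, "tx": -0.08, "ty": -0.85, "tz": 0.29, "ax": -0.35, "ay": 0.23, "az": -0.07}, {"gripper": 0, "tx": -0.07, "ty": -0.85, "tz": 0.26, "ax": -0.34, "ay": 0.23, "az": -0.06}], newtons=10)

```text
t: 2.55
eef_pos: [0.4005, -0.279, 0.4001]
ee_rot: [-3.141, 1.198, -0.548]
force: [-0.3, 0.7, 0.0]
width: 0.0004
```

```bash
python3 - <<'E'
from h import *
s=telemetry.get_state(); print(s['q'],Rt(s['ee_rot']))
Rg=toolR0(-.1,.85); tip=tip_target(POSE,.07,np.radians(125),-.09); pg=tip-Rg@[.178,0,0]; print(tip,pg)
rows(Rg,pg,15)
E
```

```text
[-0.1526 -0.0719 -0.6391  0.2279 -0.67   -0.5508] [[ 0.3108 -0.5212 -0.7948]
 [-0.1897 -0.8535  0.4854]
 [-0.9313 -0.0001 -0.3641]]
[0.4501 0.0347 0.1852] [0.3332 0.0464 0.319 ]
[{"tx":-0.02,"ty":-0.65,"tz":0.64,"ax":-0.24,"ay":0.22,"az":-0.15},
{"tx":-0.02,"ty":-0.66,"tz":0.63,"ax":-0.25,"ay":0.22,"az":-0.15},
{"tx":-0.03,"ty":-0.68,"tz":0.61,"ax":-0.24,"ay":0.21,"az":-0.15},
{"tx":-0.03,"ty":-0.7,"tz":0.59,"ax":-0.25,"ay":0.22,"az":-0.15},
{"tx":-0.03,"ty":-0.71,"tz":0.57,"ax":-0.25,"ay":0.22,"az":-0.15},
{"tx":-0.03,"ty":-0.72,"tz":0.55,"ax":-0.24,"ay":0.22,"az":-0.14},
{"tx":-0.04,"ty":-0.74,"tz":0.53,"ax":-0.24,"ay":0.21,"az":-0.15},
{"tx":-0.03,"ty":-0.76,"tz":0.51,"ax":-0.25,"ay":0.22,"az":-0.15},
{"tx":-0.04,"ty":-0.76,"tz":0.49,"ax":-0.24,"ay":0.22,"az":-0.15},
{"tx":-0.03,"ty":-0.78,"tz":0.47,"ax":-0.25,"ay":0.22,"az":-0.15},
{"tx":-0.03,"ty":-0.8,"tz":0.45,"ax":-0.24,"ay":0.22,"az":-0.15},
{"tx":-0.03,"ty":-0.8,"tz":0.43,"ax":-0.25,"ay":0.21,"az":-0.15},
{"tx":-0.03,"ty":-0.82,"tz":0.41,"ax":-0.24,"ay":0.22,"az":-0.15},
{"tx":-0.02,"ty":-0.82,"tz":0.39,"ax":-0.25,"ay":0.22,"az":-0.15},
{"tx":-0.02,"ty":-0.84,"tz":0.36,"ax":-0.24,"ay":0.22,"az":-0.15}]
```

play_rows(steps=[{"gripper": 0, "tx": -0.02, "ty": -0.65, "tz": 0.64, "ax": -0.24, "ay": 0.22, "az": -0.15}, {"gripper": 0, "tx": -0.02, "ty": -0.66, "tz": 0.63, "ax": -0.25, "ay": 0.22, "az": -0.15}, {"gripper": 0, "tx": -0.03, "ty": -0.68, "tz": 0.61, "ax": -0.24, "ay": 0.21, "az": -0.15}, {"gripper": 0, "tx": -0.03, "ty": -0.7, "tz": 0.59, "ax": -0.25, "ay": 0.22, "az": -0.15}, {"gripper": 0, "tx": -0.03, "ty": -0.71, "tz": 0.57, "ax": -0.25, "ay": 0.22, "az": -0.15}, {"gripper": 0, "tx": -0.03, "ty": -0.72, "tz": 0.55, "ax": -0.24, "ay": 0.22, "az": -0.14}, {"gripper": 0, "tx": -0.04, "ty": -0.74, "tz": 0.53, "ax": -0.24, "ay": 0.21, "az": -0.15}])

```text
t: 3.13
eef_pos: [0.3748, -0.1314, 0.3729]
ee_rot: [-3.09, 1.046, -0.293]
force: [-7.0, -3.0, -8.2]
width: 0.0004
```

```bash
python3 - <<'E'
from h import *
s=telemetry.get_state(); print(s['q'])
Rg=toolR0(-.1,.85); tip=tip_target(POSE,.07,np.radians(125),-.09); pg=tip-Rg@[.178,0,0]; 
rows(Rg,pg,8)
E
```

```text
[ 0.205  -0.2763 -1.0172  0.6111 -0.43   -1.0583]
[{"ty":-0.76,"tz":0.57,"ax":-0.25,"ay":0.23,"az":-0.14},
{"tx":0.01,"ty":-0.78,"tz":0.55,"ax":-0.25,"ay":0.23,"az":-0.14},
{"ty":-0.79,"tz":0.53,"ax":-0.25,"ay":0.23,"az":-0.14},
{"ty":-0.81,"tz":0.51,"ax":-0.24,"ay":0.23,"az":-0.14},
{"ty":-0.81,"tz":0.49,"ax":-0.25,"ay":0.23,"az":-0.14},
{"ty":-0.83,"tz":0.46,"ax":-0.25,"ay":0.23,"az":-0.14},
{"ty":-0.84,"tz":0.45,"ax":-0.25,"ay":0.23,"az":-0.14},
{"tx":0.01,"ty":-0.86,"tz":0.42,"ax":-0.25,"ay":0.23,"az":-0.14}]
```

```bash
cat > kin.py <<'E'
from h import *
S=[([-0.8119,0.3594,0.011,-0.0004,-1.2241,-0.2881],[.3061,-.6014,.4037],None),
([-0.1526,-0.0719,-0.6391,0.2279,-0.67,-0.5508],[.4005,-.279,.4001],[-3.141,1.198,-.548])]
def fk(q,P):
    h,a1,b,L1,e,L2,d,dz=P; r=lambda ax,t:Ro.from_euler(ax,t).as_matrix()
    R=r('z',q[0]); p=np.array([0,0,h])+R@[a1,b,0]
    R=R@r('y',q[1]); p=p+R@[0,0,L1]
    R=R@r('y',-q[2]); p=p+R@[L2,0,e]
    R=R@r('x',q[3]); R=R@r('y',-q[4]); p=p+R@[d,0,dz]
    R=R@r('x',q[5])
    return R,p
E
python3 - <<'E'
from kin import *
s=telemetry.get_state(); print(s['force'],s['eef_pos'],s['ee_rot'])
S.append((s['q'],s['eef_pos'],s['ee_rot']))
P0=[.3,0,-.2,.4,0,.45,.1,0]
rot=[[0.0753,1.5691,2.1168],S[1][2],s['ee_rot']]
for (q,p,_),e in zip(S,rot):
    R,_p=fk(q,P0); print(R.T@Rt(e))
E
```

```text
[-7.0224 -2.9884 -8.1995] [ 0.3748 -0.1314  0.3729] [-3.0897  1.046  -0.2926]
[[ 1.      0.0007 -0.0002]
 [ 0.0007 -0.8384  0.545 ]
 [ 0.0003 -0.545  -0.8384]]
[[ 0.9606 -0.2589  0.1009]
 [-0.2589 -0.7027  0.6627]
 [-0.1007 -0.6627 -0.7421]]
[[ 0.8856 -0.4095  0.2191]
 [-0.4095 -0.4659  0.7844]
 [-0.2191 -0.7844 -0.5803]]
```

```bash
python3 - <<'E'
from kin import *
import itertools
s=telemetry.get_state(); S.append((s['q'],s['eef_pos'],s['ee_rot']))
rot=[[0.0753,1.5691,2.1168],S[1][2],s['ee_rot']]
r=lambda ax,t:Ro.from_euler(ax,t).as_matrix()
for s4,s6 in itertools.product((1,-1),(1,-1)):
    print(s4,s6)
    for (q,p,_),e in zip(S,rot):
        q=np.array(q)*[1,1,1,s4,1,s6]; print((fk(q,[0]*8)[0].T@Rt(e)).round(3).tolist())
E
```

```text
1 1
[[1.0, 0.001, -0.0], [0.001, -0.838, 0.545], [0.0, -0.545, -0.838]]
[[0.961, -0.259, 0.101], [-0.259, -0.703, 0.663], [-0.101, -0.663, -0.742]]
[[0.886, -0.41, 0.219], [-0.41, -0.466, 0.784], [-0.219, -0.784, -0.58]]
1 -1
[[1.0, 0.001, -0.0], [0.001, -1.0, 0.0], [-0.0, -0.0, -1.0]]
[[0.961, -0.259, 0.101], [-0.207, -0.909, -0.362], [0.185, 0.327, -0.927]]
[[0.886, -0.41, 0.219], [0.025, -0.429, -0.903], [0.464, 0.805, -0.369]]
-1 1
[[1.0, -0.0, 0.0], [-0.0, -0.839, 0.545], [0.0, -0.545, -0.839]]
[[1.0, 0.0, 0.0], [-0.0, -0.452, 0.892], [0.0, -0.892, -0.452]]
[[1.0, -0.0, -0.0], [0.0, 0.519, 0.855], [0.0, -0.855, 0.519]]
-1 -1
[[1.0, -0.0, 0.0], [-0.0, -1.0, -0.0], [0.0, 0.0, -1.0]]
[[1.0, 0.0, 0.0], [0.0, -1.0, 0.0], [0.0, -0.0, -1.0]]
[[1.0, -0.0, -0.0], [-0.0, -1.0, 0.0], [-0.0, -0.0, -1.0]]
```

```bash
cat >> kin.py <<'E'
_fk=fk
def fk(q,P):
    R,p=_fk(np.array(q)*[1,1,1,-1,1,-1],P); return R@np.diag([1.,-1,-1]),p
E
python3 - <<'E'
from kin import *
s=telemetry.get_state(); S.append((s['q'],s['eef_pos'],s['ee_rot']))
import json; json.dump([[list(map(float,a[0])),list(map(float,a[1]))] for a in S],open('S.json','w'))
P0=np.array([.3,0,-.2,.4,0,.4,.1,0])
f=least_squares(lambda P:np.r_[np.concatenate([fk(q,P)[1]-p for q,p,_ in S])/.001,(P-P0)/.1],P0)
print(f.x,f.fun)
E
```

```text
[ 0.0525  0.3571 -0.1974  0.4705 -0.0075  0.1419  0.0354 -0.0083] [-5.4475 -2.5411 -1.6547  6.4911 10.1365  3.569  -1.8632 -5.8052 -1.8896
 -2.475   3.5709  0.0255  0.7052 -0.0754 -2.5806 -0.6462 -0.0826]
```

```bash
python3 - <<'E'
from h import *
Rg=toolR(-.05,1.13); tip=tip_target(POSE,.07,np.radians(60),-.09); pg=tip-Rg@[.178,0,0]; print(tip,pg)
rows(Rg,pg,18,dec=2)
E
```

```text
[0.5015 0.021  0.2384] [0.4256 0.0248 0.3994]
[{"tx":-0.05,"ty":-0.37,"tz":-0.02,"ax":-0.97,"ay":0.01,"az":-0.09},
{"tx":-0.04,"ty":-0.36,"tz":-0.05,"ax":-0.98,"ay":0.01,"az":-0.08},
{"tx":-0.04,"ty":-0.35,"tz":-0.09,"ax":-0.97,"ay":0.01,"az":-0.09},
{"tx":-0.04,"ty":-0.35,"tz":-0.13,"ax":-0.97,"ay":0.01,"az":-0.08},
{"tx":-0.03,"ty":-0.33,"tz":-0.16,"ax":-0.98,"ay":0.01,"az":-0.09},
{"tx":-0.03,"ty":-0.31,"tz":-0.2,"ax":-0.97,"ay":0.01,"az":-0.08},
{"tx":-0.03,"ty":-0.29,"tz":-0.22,"ax":-0.97,"ay":0.01,"az":-0.09},
{"tx":-0.03,"ty":-0.27,"tz":-0.26,"ax":-0.98,"ay":0.01,"az":-0.08},
{"tx":-0.02,"ty":-0.24,"tz":-0.28,"ax":-0.97,"ay":0.01,"az":-0.09},
{"tx":-0.02,"ty":-0.21,"tz":-0.3,"ax":-0.97,"ay":0.01,"az":-0.08},
{"tx":-0.02,"ty":-0.18,"tz":-0.32,"ax":-0.98,"ay":0.01,"az":-0.09},
{"tx":-0.01,"ty":-0.15,"tz":-0.34,"ax":-0.97,"ay":0.01,"az":-0.08},
{"tx":-0.02,"ty":-0.11,"tz":-0.35,"ax":-0.97,"ay":0.01,"az":-0.09},
{"tx":-0.01,"ty":-0.07,"tz":-0.37,"ax":-0.98,"ay":0.01,"az":-0.08},
{"tx":-0.02,"ty":-0.04,"tz":-0.36,"ax":-0.97,"ay":0.01,"az":-0.09},
{"tx":-0.01,"tz":-0.37,"ax":-0.97,"ay":0.01,"az":-0.08},
{"tx":-0.01,"ty":0.04,"tz":-0.37,"ax":-0.98,"ay":0.01,"az":-0.09},
{"tx":-0.01,"ty":0.08,"tz":-0.36,"ax":-0.97,"ay":0.01,"az":-0.08}]
```

play_rows(steps=[{"gripper": 0, "tx": -0.05, "ty": -0.37, "tz": -0.02, "ax": -0.97, "ay": 0.01, "az": -0.09}, {"gripper": 0, "tx": -0.04, "ty": -0.36, "tz": -0.05, "ax": -0.98, "ay": 0.01, "az": -0.08}, {"gripper": 0, "tx": -0.04, "ty": -0.35, "tz": -0.09, "ax": -0.97, "ay": 0.01, "az": -0.09}, {"gripper": 0, "tx": -0.04, "ty": -0.35, "tz": -0.13, "ax": -0.97, "ay": 0.01, "az": -0.08}, {"gripper": 0, "tx": -0.03, "ty": -0.33, "tz": -0.16, "ax": -0.98, "ay": 0.01, "az": -0.09}, {"gripper": 0, "tx": -0.03, "ty": -0.31, "tz": -0.2, "ax": -0.97, "ay": 0.01, "az": -0.08}, {"gripper": 0, "tx": -0.03, "ty": -0.29, "tz": -0.22, "ax": -0.97, "ay": 0.01, "az": -0.09}, {"gripper": 0, "tx": -0.03, "ty": -0.27, "tz": -0.26, "ax": -0.98, "ay": 0.01, "az": -0.08}, {"gripper": 0, "tx": -0.02, "ty": -0.24, "tz": -0.28, "ax": -0.97, "ay": 0.01, "az": -0.09}])

```text
t: 3.88
eef_pos: [0.4, -0.0544, 0.3849]
ee_rot: [2.404, 1.068, -0.141]
force: [0.5, -0.3, 0.3]
width: 0.0005
```

```bash
cat > add.py <<'E'
from kin import *
import json
s=telemetry.get_state(); A=json.load(open('S.json')); A.append([list(map(float,s['q'])),list(map(float,s['eef_pos']))]); json.dump(A,open('S.json','w'))
print(s['t'],np.array(s['q']),np.array(s['eef_pos']),np.array(s['force']))
E
python3 add.py
```

```text
3.8833 [ 0.4244 -0.2702 -0.9641  0.5579 -0.509  -0.2683] [ 0.4    -0.0544  0.3849] [ 0.4937 -0.271   0.2512]
```

play_rows(steps=[{"gripper": 0, "tx": -0.02, "ty": -0.21, "tz": -0.3, "ax": -0.97, "ay": 0.01, "az": -0.08}, {"gripper": 0, "tx": -0.02, "ty": -0.18, "tz": -0.32, "ax": -0.98, "ay": 0.01, "az": -0.09}, {"gripper": 0, "tx": -0.01, "ty": -0.15, "tz": -0.34, "ax": -0.97, "ay": 0.01, "az": -0.08}, {"gripper": 0, "tx": -0.02, "ty": -0.11, "tz": -0.35, "ax": -0.97, "ay": 0.01, "az": -0.09}, {"gripper": 0, "tx": -0.01, "ty": -0.07, "tz": -0.37, "ax": -0.98, "ay": 0.01, "az": -0.08}, {"gripper": 0, "tx": -0.02, "ty": -0.04, "tz": -0.36, "ax": -0.97, "ay": 0.01, "az": -0.09}, {"gripper": 0, "tx": -0.01, "ty": 0, "tz": -0.37, "ax": -0.97, "ay": 0.01, "az": -0.08}, {"gripper": 0, "tx": -0.01, "ty": 0.04, "tz": -0.37, "ax": -0.98, "ay": 0.01, "az": -0.09}, {"gripper": 0, "tx": -0.01, "ty": 0.08, "tz": -0.36, "ax": -0.97, "ay": 0.01, "az": -0.08}])

```text
t: 4.63
eef_pos: [0.4257, 0.0236, 0.3979]
ee_rot: [1.564, 1.135, -0.054]
force: [0.6, 0.8, -1.1]
width: 0.0002
```

```bash
cp S.json S_bak.json; python3 add.py; cat >> kin.py <<'E'
def fk2(q,P):
    h,a1,b,L1,e,L2,d,dz,dy,f5=P; r=lambda ax,t:Ro.from_euler(ax,t).as_matrix()
    q=np.array(q)*[1,1,1,-1,1,-1]
    R=r('z',q[0]); p=np.array([0,0,h])+R@[a1,b,0]
    R=R@r('y',q[1]); p=p+R@[0,0,L1]
    R=R@r('y',-q[2]); p=p+R@[L2,0,e]
    R=R@r('x',q[3]); p=p+R@[0,0,f5]; R=R@r('y',-q[4]); p=p+R@[d,dy,dz]
    return R@r('x',q[5])@np.diag([1.,-1,-1]),p
E
python3 - <<'E'
from kin import *
import json
A=json.load(open('S.json'))
P0=np.array([.3,0,-.2,.4,0,.4,.1,0,0,0])
f=least_squares(lambda P:np.r_[np.concatenate([fk2(q,P)[1]-np.array(p) for q,p in A])/.001,(P-P0)/.3],P0)
print(f.x,f.fun[:15])
E
```

```text
4.6333 [ 0.6092 -0.2124 -0.8486  0.4544 -0.6331  0.5868] [0.4257 0.0236 0.3979] [ 0.6405  0.8435 -1.1157]
[ 0.199   0.0012 -0.0005  0.6011 -0.0005  0.4629  0.1995 -0.0002 -0.1913
  0.0001] [-0.0193  0.0021  0.0007  0.024   0.0053  0.0013 -0.0216 -0.0339  0.0177
 -0.0036 -0.0033 -0.0054  0.002   0.0401 -0.0132]
```

```bash
cat >> kin.py <<'E'
PK=np.array([.199,.0012,-.0005,.6011,-.0005,.4629,.1995,-.0002,-.1913,.0001])
LO=np.array([-3.07,-1.43,-1.02,-3.03,-3.05,-3.03])+.03; HI=np.array([3.07,2.12,1.25,1.67,-0.,3.03])-.03
def ik(R,p,q0):
    def r(q):
        Rc,pc=fk2(q,PK); return np.r_[(pc-p)/.001,Ro.from_matrix(R.T@Rc).as_rotvec()/.002]
    f=least_squares(r,np.clip(q0,LO+.001,HI-.001),bounds=(LO,HI)); return f.x,np.abs(f.fun).max()
E
python3 - <<'E'
from kin import *
s=telemetry.get_state(); q0=np.array(s['q'])
for pitch in (.95,1.05,1.15):
  for yaw in (-.2,0.,.2,.4):
    Rg=toolR(yaw,pitch); line=[]
    for psi in range(-135,136,15):
        tip=tip_target(POSE,.07,np.radians(psi),-.018); q,e=ik(Rg,tip-Rg@[.178,0,0],q0)
        line.append('.' if e<1 else 'x')
    print(pitch,yaw,''.join(line))
E
```

```text
0.95 -0.2 xxxxxxxxxxxxxxxxxxx
0.95 0.0 xxxxxxxxxxxxxxxxxxx
0.95 0.2 xxxxxxxxxxxxxxxxxxx
0.95 0.4 xxxxxxx..........xx
1.05 -0.2 xxxx.........xxxxxx
1.05 0.0 xxxxx........xxxxxx
1.05 0.2 xxxxx..........xxxx
1.05 0.4 xxx...............x
1.15 -0.2 x...............xxx
1.15 0.0 xx..............xxx
1.15 0.2 x.................x
1.15 0.4 ...................
```

Kinematics are identified to 0.04 mm: an orbit at pitch 1.15 is reachable from about ψ = -105° to +90°. Two strokes will do it. I'll check the pose with the wrist camera first.

```bash
python3 - <<'E'
from h import *
T=wristT()
overlay('wrist',POSE,'w1',(0,0,640,480),1.25,T)
for q in ["hub","valve_tip","spoke"]:
    print(q,[(np.round(d["location"],1).tolist(),round(d["confidence"],2)) for d in finder.pinpoint(q,'wrist')[:2]])
E
```

```text
hub []
valve_tip [([113.4, 218.8], 0.62)]
spoke []
```

View pics/w1.png

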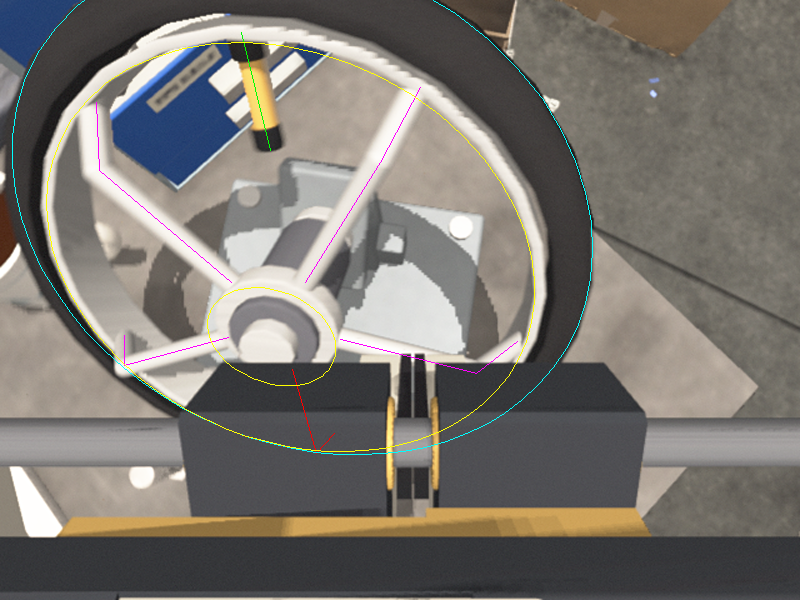

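Wrist picture: the model overlays the wheel well (stem at about (262,105), spokes within a few px). I'll compute the insertion and the stroke.

```bash
cat >> kin.py <<'E'
def Cpt(pose,psi_deg,r=.07,depth=-.035): return tip_target(pose,r,np.radians(psi_deg),depth)
def where(pose):
    s=telemetry.get_state(); R=Rt(s['ee_rot']); C=np.array(s['eef_pos'])+R@[.160,0,0]
    v=hubR(pose[2]).T@(C-[pose[0],pose[1],.15]); print('t',round(s['t'],2),'C hub',v,'r',np.hypot(v[1],v[2]),'psi',np.degrees(np.arctan2(-v[1],v[2])),'F',np.array(s['force']))
    return R,C
def arc(pose,R,C,psis,r=.07,depth=-.035,q0=None,dec=2):
    # fixed orientation, rows in tool axes; print per row
    out=[]
    for psi in psis:
        g=Cpt(pose,psi,r,depth); t=np.round(R.T@(g-C)/.025,dec); C=C+R@t*.025; out.append(t)
        if q0 is not None:
            q0,e=ik(R,C-R@[.16,0,0],q0)
            if e>1: print('unreach',psi,e)
    for t in out: print('{"gripper":0,"tx":%g,"ty":%g,"tz":%g,"ax":0,"ay":0,"az":0},'%tuple(t))
    return C
E
python3 - <<'E'
from kin import *
R,C=where(POSE); q=np.array(telemetry.get_state()['q'])
H=hubR(POSE[2]); print('R in hub',H.T@R)
print('move to pre',R.T@(Cpt(POSE,61.5,.07,-.08)-C)/.025)
print('insert',R.T@(Cpt(POSE,61.5)-Cpt(POSE,61.5,.07,-.08))/.025)
C=Cpt(POSE,61.5)
print(ik(R,C-R@[.16,0,0],q))
C=arc(POSE,R,C,np.arange(58,-75,-4),q0=q)
E
```

```text
t 4.83 C hub [-0.1056 -0.0638  0.0392] r 0.07490849016657836 psi 58.42733371576823 F [-0.4801 -0.4955  0.5349]
R in hub [[ 0.9364  0.336   0.1018]
 [ 0.0608  0.1306 -0.9896]
 [-0.3458  0.9328  0.1019]]
move to pre [ 1.0468  0.1396 -0.0104]
insert [1.6854 0.6047 0.1833]
(array([ 0.4846, -0.059 , -0.8951,  0.5687, -0.414 ,  0.5445]), np.float64(5.551115123125783e-14))
{"gripper":0,"tx":-0.05,"ty":0.15,"tz":-0.07,"ax":0,"ay":0,"az":0},
{"gripper":0,"tx":-0.05,"ty":0.16,"tz":-0.09,"ax":0,"ay":0,"az":0},
{"gripper":0,"tx":-0.04,"ty":0.16,"tz":-0.11,"ax":0,"ay":0,"az":0},
{"gripper":0,"tx":-0.04,"ty":0.16,"tz":-0.11,"ax":0,"ay":0,"az":0},
{"gripper":0,"tx":-0.04,"ty":0.14,"tz":-0.13,"ax":0,"ay":0,"az":0},
{"gripper":0,"tx":-0.04,"ty":0.14,"tz":-0.13,"ax":0,"ay":0,"az":0},
{"gripper":0,"tx":-0.03,"ty":0.13,"tz":-0.15,"ax":0,"ay":0,"az":0},
{"gripper":0,"tx":-0.02,"ty":0.11,"tz":-0.15,"ax":0,"ay":0,"az":0},
{"gripper":0,"tx":-0.02,"ty":0.11,"tz":-0.16,"ax":0,"ay":0,"az":0},
{"gripper":0,"tx":-0.02,"ty":0.1,"tz":-0.17,"ax":0,"ay":0,"az":0},
{"gripper":0,"tx":-0.01,"ty":0.09,"tz":-0.17,"ax":0,
[... 862 characters left out ...]
ax":0,"ay":0,"az":0},
{"gripper":0,"tx":0.05,"ty":-0.08,"tz":-0.17,"ax":0,"ay":0,"az":0},
{"gripper":0,"tx":0.06,"ty":-0.1,"tz":-0.16,"ax":0,"ay":0,"az":0},
{"gripper":0,"tx":0.05,"ty":-0.11,"tz":-0.16,"ax":0,"ay":0,"az":0},
{"gripper":0,"tx":0.06,"ty":-0.12,"tz":-0.14,"ax":0,"ay":0,"az":0},
{"gripper":0,"tx":0.06,"ty":-0.12,"tz":-0.14,"ax":0,"ay":0,"az":0},
{"gripper":0,"tx":0.06,"ty":-0.14,"tz":-0.12,"ax":0,"ay":0,"az":0},
{"gripper":0,"tx":0.07,"ty":-0.15,"tz":-0.11,"ax":0,"ay":0,"az":0},
{"gripper":0,"tx":0.06,"ty":-0.15,"tz":-0.11,"ax":0,"ay":0,"az":0},
{"gripper":0,"tx":0.07,"ty":-0.16,"tz":-0.09,"ax":0,"ay":0,"az":0},
{"gripper":0,"tx":0.07,"ty":-0.16,"tz":-0.08,"ax":0,"ay":0,"az":0},
```

play_rows(steps=[{"gripper": 0, "tx": 0.35, "ty": 0.05, "tz": 0, "ax": 0, "ay": 0, "az": 0}, {"gripper": 0, "tx": 0.35, "ty": 0.05, "tz": 0, "ax": 0, "ay": 0, "az": 0}, {"gripper": 0, "tx": 0.35, "ty": 0.04, "tz": 0, "ax": 0, "ay": 0, "az": 0}, {"gripper": 0, "tx": 0.28, "ty": 0.1, "tz": 0.03, "ax": 0, "ay": 0, "az": 0}, {"gripper": 0, "tx": 0.28, "ty": 0.1, "tz": 0.03, "ax": 0, "ay": 0, "az": 0}, {"gripper": 0, "tx": 0, "ty": 0, "tz": 0, "ax": 0, "ay": 0, "az": 0}])

```text
t: 5.33
eef_pos: [0.4506, 0.0198, 0.3636]
ee_rot: [1.566, 1.137, -0.058]
force: [0.1, 0.2, -0.3]
width: 0.0005
```

```bash
python3 - <<'E'
from kin import *
R,C=where(POSE)
print('insert',R.T@(Cpt(POSE,61.5)-C)/.025)
im=optics.grab_frame('wrist'); cv2.imwrite('pics/w2.png',im[:,:,::-1])
overlay('scene',POSE,'s2',(260,100,460,290),3)
E
```

```text
t 5.33 C hub [-0.0639 -0.0623  0.0329] r 0.07047747988747152 psi 62.18241895152627 F [ 0.0536  0.179  -0.3019]
insert [1.0767 0.4132 0.0866]
```

View pics/w2.png

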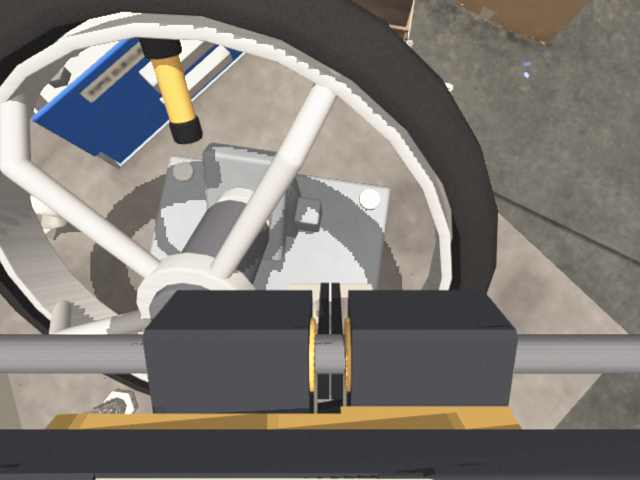

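View pics/s2.png

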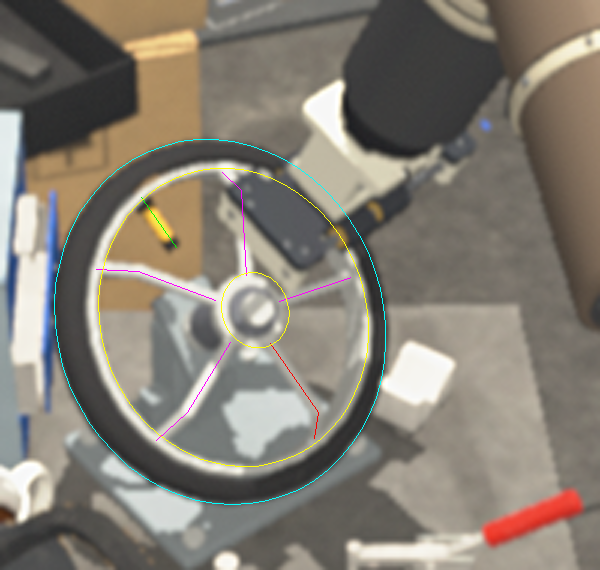

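Wrist picture: the closed fingertips (about (330,285)) sit in the open sector right of the upper-right spoke, clear of the stem at (180,110). Inserting now.

play_rows(steps=[{"gripper": 0, "tx": 0.27, "ty": 0.1, "tz": 0.02, "ax": 0, "ay": 0, "az": 0}, {"gripper": 0, "tx": 0.27, "ty": 0.1, "tz": 0.02, "ax": 0, "ay": 0, "az": 0}, {"gripper": 0, "tx": 0.27, "ty": 0.1, "tz": 0.02, "ax": 0, "ay": 0, "az": 0}, {"gripper": 0, "tx": 0.27, "ty": 0.1, "tz": 0.02, "ax": 0, "ay": 0, "az": 0}, {"gripper": 0, "tx": 0, "ty": 0, "tz": 0, "ax": 0, "ay": 0, "az": 0}])

```text
t: 5.85
eef_pos: [0.4712, 0.0171, 0.343]
ee_rot: [1.565, 1.137, -0.058]
force: [0.9, 0.6, -0.5]
width: 0.0006
```

```bash
python3 - <<'E'
from kin import *
R,C=where(POSE)
im=optics.grab_frame('wrist'); cv2.imwrite('pics/w3.png',im[:,:,::-1])
E
```

```text
t 5.85 C hub [-0.0347 -0.0609  0.0329] r 0.06926778949475973 psi 61.623772828541554 F [ 0.9335  0.5922 -0.4825]
```

View pics/w3.png

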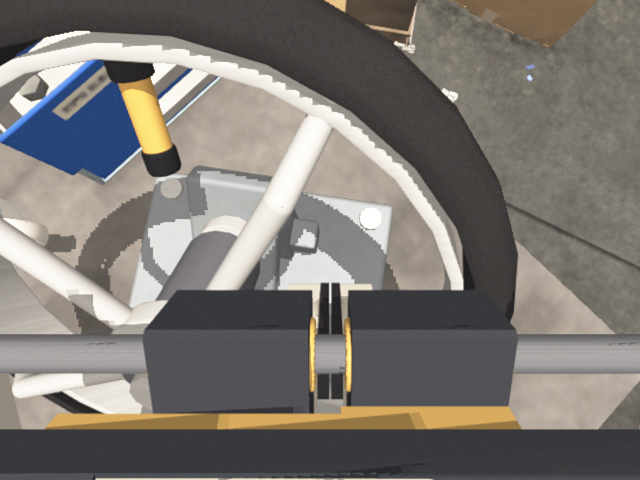

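The fingers are in with no contact force. Starting the counter-clockwise stroke.

play_rows(steps=[{"gripper": 0, "tx": -0.05, "ty": 0.15, "tz": -0.07, "ax": 0, "ay": 0, "az": 0}, {"gripper": 0, "tx": -0.05, "ty": 0.16, "tz": -0.09, "ax": 0, "ay": 0, "az": 0}, {"gripper": 0, "tx": -0.04, "ty": 0.16, "tz": -0.11, "ax": 0, "ay": 0, "az": 0}, {"gripper": 0, "tx": -0.04, "ty": 0.16, "tz": -0.11, "ax": 0, "ay": 0, "az": 0}, {"gripper": 0, "tx": -0.04, "ty": 0.14, "tz": -0.13, "ax": 0, "ay": 0, "az": 0}, {"gripper": 0, "tx": -0.04, "ty": 0.14, "tz": -0.13, "ax": 0, "ay": 0, "az": 0}, {"gripper": 0, "tx": -0.03, "ty": 0.13, "tz": -0.15, "ax": 0, "ay": 0, "az": 0}, {"gripper": 0, "tx": -0.02, "ty": 0.11, "tz": -0.15, "ax": 0, "ay": 0, "az": 0}, {"gripper": 0, "tx": -0.02, "ty": 0.11, "tz": -0.16, "ax": 0, "ay": 0, "az": 0}, {"gripper": 0, "tx": -0.02, "ty": 0.1, "tz": -0.17, "ax": 0, "ay": 0, "az": 0}])

```text
t: 6.73
eef_pos: [0.4995, 0.0479, 0.3667]
ee_rot: [1.567, 1.135, -0.055]
force: [-1.2, -1.5, -0.9]
width: 0.0007
```

```bash
python3 - <<'E'
from kin import *
R,C=where(POSE)
im=optics.grab_frame('wrist'); cv2.imwrite('pics/w4.png',im[:,:,::-1])
E
```

```text
t 6.73 C hub [-0.0361 -0.0249  0.0653] r 0.06986564023106549 psi 20.87841140284594 F [-1.1697 -1.4648 -0.9151]
```

View pics/w4.png

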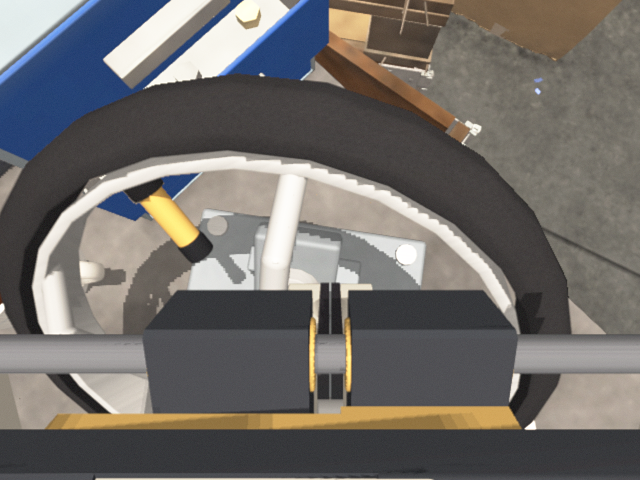

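The spoke is turning with the finger at about 2 N. Continuing.

play_rows(steps=[{"gripper": 0, "tx": -0.01, "ty": 0.09, "tz": -0.17, "ax": 0, "ay": 0, "az": 0}, {"gripper": 0, "tx": -0.01, "ty": 0.07, "tz": -0.18, "ax": 0, "ay": 0, "az": 0}, {"gripper": 0, "tx": 0, "ty": 0.06, "tz": -0.19, "ax": 0, "ay": 0, "az": 0}, {"gripper": 0, "tx": 0, "ty": 0.05, "tz": -0.19, "ax": 0, "ay": 0, "az": 0}, {"gripper": 0, "tx": 0.01, "ty": 0.04, "tz": -0.19, "ax": 0, "ay": 0, "az": 0}, {"gripper": 0, "tx": 0.01, "ty": 0.03, "tz": -0.19, "ax": 0, "ay": 0, "az": 0}, {"gripper": 0, "tx": 0.02, "ty": 0.01, "tz": -0.2, "ax": 0, "ay": 0, "az": 0}, {"gripper": 0, "tx": 0.02, "ty": 0, "tz": -0.19, "ax": 0, "ay": 0, "az": 0}, {"gripper": 0, "tx": 0.02, "ty": -0.01, "tz": -0.19, "ax": 0, "ay": 0, "az": 0}, {"gripper": 0, "tx": 0.03, "ty": -0.03, "tz": -0.2, "ax": 0, "ay": 0, "az": 0}, {"gripper": 0, "tx": 0.04, "ty": -0.04, "tz": -0.18, "ax": 0, "ay": 0, "az": 0}, {"gripper": 0, "tx": 0.04, "ty": -0.05, "tz": -0.19, "ax": 0, "ay": 0, "az": 0}])

```text
t: 7.78
eef_pos: [0.5091, 0.1042, 0.365]
ee_rot: [1.568, 1.135, -0.054]
force: [1.0, -2.9, 0.7]
width: 0.0007
```

```bash
python3 - <<'E'
from kin import *
R,C=where(POSE)
s=telemetry.get_state(); print(np.array(s['q']))
arc(POSE,R,C,np.arange(-30,-79,-4),q0=np.array(s['q']))
E
```

```text
t 7.78 C hub [-0.0361  0.0322  0.0629] r 0.07068176893856269 psi -27.14658047393224 F [ 1.0268 -2.8953  0.7152]
[ 0.6262  0.0105 -0.7754  0.5766 -0.5089  0.424 ]
{"gripper":0,"tx":0.08,"ty":-0.06,"tz":-0.11,"ax":0,"ay":0,"az":0},
{"gripper":0,"tx":0.05,"ty":-0.07,"tz":-0.18,"ax":0,"ay":0,"az":0},
{"gripper":0,"tx":0.04,"ty":-0.09,"tz":-0.17,"ax":0,"ay":0,"az":0},
{"gripper":0,"tx":0.06,"ty":-0.09,"tz":-0.16,"ax":0,"ay":0,"az":0},
{"gripper":0,"tx":0.05,"ty":-0.11,"tz":-0.15,"ax":0,"ay":0,"az":0},
{"gripper":0,"tx":0.06,"ty":-0.12,"tz":-0.15,"ax":0,"ay":0,"az":0},
{"gripper":0,"tx":0.06,"ty":-0.13,"tz":-0.13,"ax":0,"ay":0,"az":0},
{"gripper":0,"tx":0.06,"ty":-0.13,"tz":-0.13,"ax":0,"ay":0,"az":0},
{"gripper":0,"tx":0.07,"ty":-0.15,"tz":-0.11,"ax":0,"ay":0,"az":0},
{"gripper":0,"tx":0.06,"ty":-0.15,"tz":-0.1,"ax":0,"ay":0,"az":0},
{"gripper":0,"tx":0.07,"ty":-0.16,"tz":-0.09,"ax":0,"ay":0,"az":0},
{"gripper":0,"tx":0.07,"ty":-0.16,"tz":-0.08,"ax":0,"ay":0,"az":0},
{"gripper":0,"tx":0.07,"ty":-0.18,"tz":-0.07,"ax":0,"ay":0,"az":0},
```

play_rows(steps=[{"gripper": 0, "tx": 0.08, "ty": -0.06, "tz": -0.11, "ax": 0, "ay": 0, "az": 0}, {"gripper": 0, "tx": 0.05, "ty": -0.07, "tz": -0.18, "ax": 0, "ay": 0, "az": 0}, {"gripper": 0, "tx": 0.04, "ty": -0.09, "tz": -0.17, "ax": 0, "ay": 0, "az": 0}, {"gripper": 0, "tx": 0.06, "ty": -0.09, "tz": -0.16, "ax": 0, "ay": 0, "az": 0}, {"gripper": 0, "tx": 0.05, "ty": -0.11, "tz": -0.15, "ax": 0, "ay": 0, "az": 0}, {"gripper": 0, "tx": 0.06, "ty": -0.12, "tz": -0.15, "ax": 0, "ay": 0, "az": 0}, {"gripper": 0, "tx": 0.06, "ty": -0.13, "tz": -0.13, "ax": 0, "ay": 0, "az": 0}, {"gripper": 0, "tx": 0.06, "ty": -0.13, "tz": -0.13, "ax": 0, "ay": 0, "az": 0}, {"gripper": 0, "tx": 0.07, "ty": -0.15, "tz": -0.11, "ax": 0, "ay": 0, "az": 0}, {"gripper": 0, "tx": 0.06, "ty": -0.15, "tz": -0.1, "ax": 0, "ay": 0, "az": 0}, {"gripper": 0, "tx": 0.07, "ty": -0.16, "tz": -0.09, "ax": 0, "ay": 0, "az": 0}, {"gripper": 0, "tx": 0.07, "ty": -0.16, "tz": -0.08, "ax": 0, "ay": 0, "az": 0}])

```text
t: 8.78
eef_pos: [0.4863, 0.1442, 0.3332]
ee_rot: [1.568, 1.135, -0.054]
force: [0.2, -1.6, 0.1]
width: 0.0006
```

```bash
python3 - <<'E'
from kin import *
R,C=where(POSE)
T=wristT(); overlay('wrist',(*POSE[:3],0.95),'w5',(0,0,640,480),1.25,T)
overlay('top',(*POSE[:3],0.95),'t5',(260,110,480,290),3.5)
print('retract',R.T@(hubR(POSE[2])@[-.06,0,0])/.025)
E
```

```text
t 8.78 C hub [-0.0349  0.067   0.019 ] r 0.06959369602042842 psi -74.16647890935874 F [ 0.2252 -1.6256  0.0533]
retract [-2.2472 -0.8055 -0.2472]
```

View pics/w5.png

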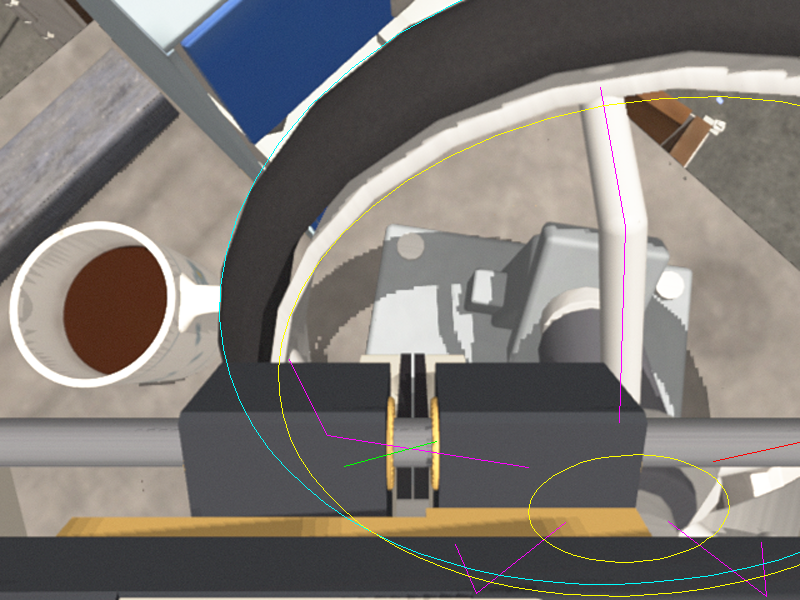

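View pics/t5.png

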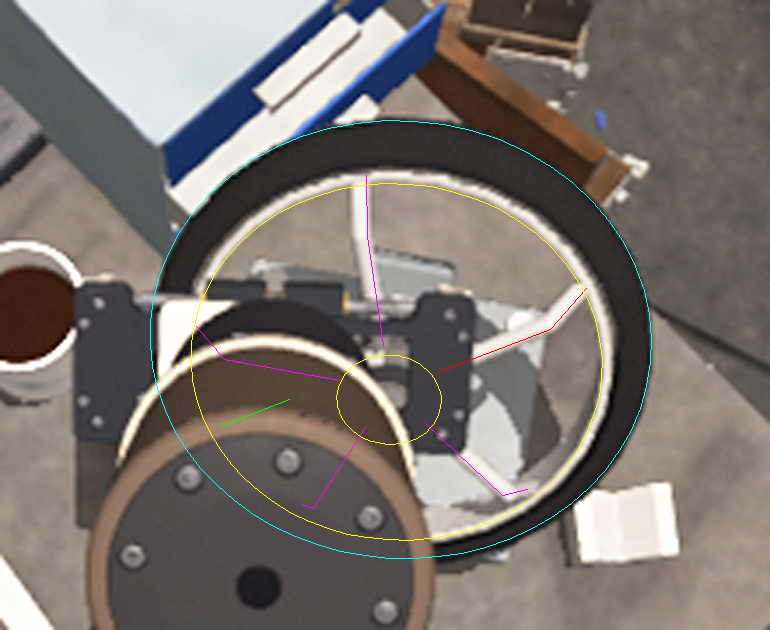

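The wheel is near 0.90 rad, and the stand and mug are in place. Retracting, then setting up the second stroke behind the next spoke (about -20°).

play_rows(steps=[{"gripper": 0, "tx": 0, "ty": 0, "tz": 0.1, "ax": 0, "ay": 0, "az": 0}, {"gripper": 0, "tx": -0.4, "ty": -0.13, "tz": -0.04, "ax": 0, "ay": 0, "az": 0}, {"gripper": 0, "tx": -0.45, "ty": -0.16, "tz": -0.05, "ax": 0, "ay": 0, "az": 0}, {"gripper": 0, "tx": -0.45, "ty": -0.16, "tz": -0.05, "ax": 0, "ay": 0, "az": 0}, {"gripper": 0, "tx": -0.45, "ty": -0.16, "tz": -0.05, "ax": 0, "ay": 0, "az": 0}, {"gripper": 0, "tx": -0.45, "ty": -0.16, "tz": -0.05, "ax": 0, "ay": 0, "az": 0}, {"gripper": 0, "tx": 0, "ty": 0, "tz": 0, "ax": 0, "ay": 0, "az": 0}])

```text
t: 9.47
eef_pos: [0.4457, 0.1499, 0.377]
ee_rot: [1.574, 1.133, -0.048]
force: [0.2, 0.7, 0.4]
width: 0.0001
```

```bash
cat >> kin.py <<'E'
def fit_angle(c,pose,a0,T=None):
    """brightness of spokes: score angle by sampling image along projected spokes"""
    im=cv2.GaussianBlur(optics.grab_frame(c),(3,3),0).max(2).astype(float)
    best=[]
    for a in np.arange(a0-.35,a0+.35,.01):
        v=[]
        for P,col in wheelpts(*pose[:3],a)[:5]:
            q=proj(c,np.linspace(P[0],P[1],20),T); 
            v+=[im[int(round(y)),int(round(x))] if 0<=x<639 and 0<=y<479 else 0 for x,y in q]
        best.append((np.mean(v),a))
    best.sort(); print(c,'best angles',[(round(b,3),round(s,1)) for s,b in best[:-6:-1]])
E
python3 - <<'E'
from kin import *
R,C=where(POSE)
T=wristT(); overlay('wrist',(*POSE[:3],0.9),'w6',(0,0,640,480),1.25,T)
fit_angle('wrist',POSE,.9,T)
print('to pre',R.T@(Cpt(POSE,15,.07,-.085)-C)/.025,'insert',R.T@(Cpt(POSE,15)-Cpt(POSE,15,.07,-.085))/.025)
E
```

```text
t 9.47 C hub [-0.0948  0.0649  0.0212] r 0.06826612082540919 psi -71.89865515930045 F [0.2253 0.7159 0.3529]
wrist best angles [(np.float64(0.92), np.float64(184.8)), (np.float64(0.91), np.float64(184.0)), (np.float64(0.9), np.float64(183.3)), (np.float64(0.93), np.float64(181.3)), (np.float64(0.94), np.float64(179.9))]
to pre [-0.483   1.4214  3.517 ] insert [1.8734 0.6678 0.2104]
```

View pics/w6.png

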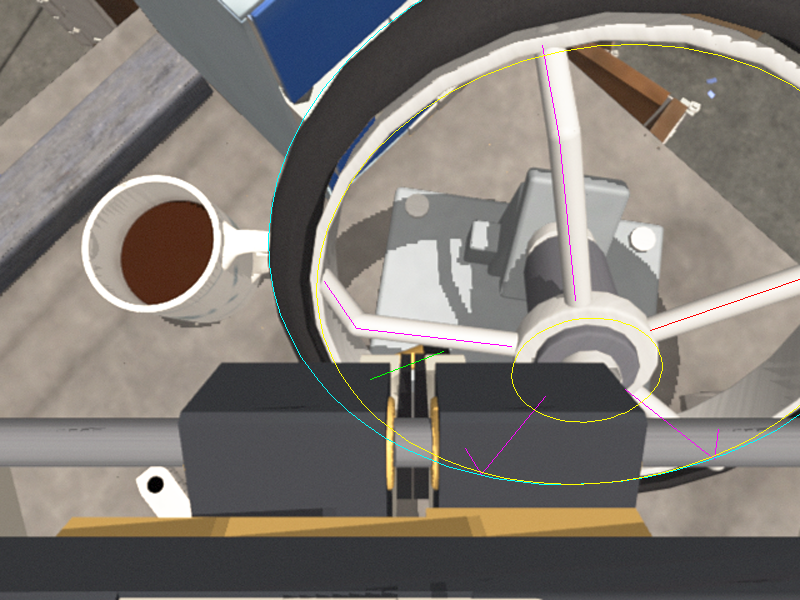

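Wheel angle ≈ 0.91; the spoke to push runs from (578,300) to (545,50) in the picture. Moving over and inserting to its right.

play_rows(steps=[{"gripper": 0, "tx": -0.08, "ty": 0.24, "tz": 0.6, "ax": 0, "ay": 0, "az": 0}, {"gripper": 0, "tx": -0.08, "ty": 0.24, "tz": 0.6, "ax": 0, "ay": 0, "az": 0}, {"gripper": 0, "tx": -0.08, "ty": 0.24, "tz": 0.6, "ax": 0, "ay": 0, "az": 0}, {"gripper": 0, "tx": -0.08, "ty": 0.24, "tz": 0.6, "ax": 0, "ay": 0, "az": 0}, {"gripper": 0, "tx": -0.08, "ty": 0.24, "tz": 0.6, "ax": 0, "ay": 0, "az": 0}, {"gripper": 0, "tx": -0.08, "ty": 0.22, "tz": 0.52, "ax": 0, "ay": 0, "az": 0}, {"gripper": 0, "tx": 0.31, "ty": 0.11, "tz": 0.03, "ax": 0, "ay": 0, "az": 0}, {"gripper": 0, "tx": 0.31, "ty": 0.11, "tz": 0.03, "ax": 0, "ay": 0, "az": 0}, {"gripper": 0, "tx": 0, "ty": 0, "tz": 0, "ax": 0, "ay": 0, "az": 0}])

```text
t: 10.32
eef_pos: [0.4808, 0.0579, 0.3873]
ee_rot: [1.564, 1.138, -0.059]
force: [-1.1, -0.1, 0.0]
width: 0.0007
```

```bash
python3 - <<'E'
from kin import *
R,C=where(POSE)
im=optics.grab_frame('wrist'); cv2.imwrite('pics/w7.png',im[:,:,::-1])
print('insert',R.T@(Cpt(POSE,15)-C)/.025)
E
```

```text
t 10.32 C hub [-0.0651 -0.0192  0.0651] r 0.0678777769585244 psi 16.411530482808907 F [-1.1123 -0.0664  0.0131]
insert [1.0942 0.506  0.0899]
```

View pics/w7.png

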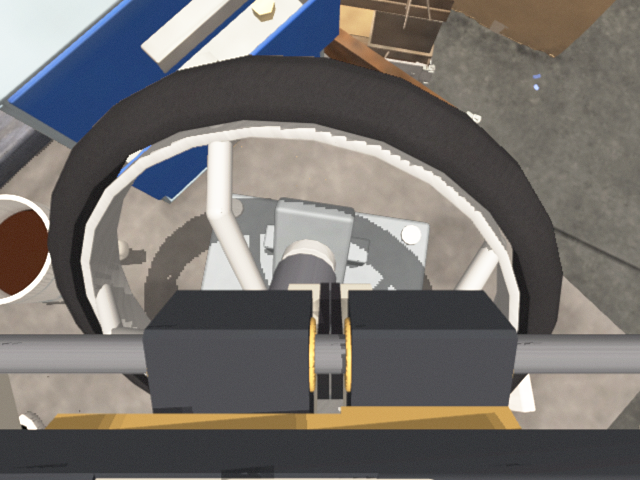

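play_rows(steps=[{"gripper": 0, "tx": 0.27, "ty": 0.12, "tz": 0.02, "ax": 0, "ay": 0, "az": 0}, {"gripper": 0, "tx": 0.27, "ty": 0.12, "tz": 0.02, "ax": 0, "ay": 0, "az": 0}, {"gripper": 0, "tx": 0.27, "ty": 0.12, "tz": 0.02, "ax": 0, "ay": 0, "az": 0}, {"gripper": 0, "tx": 0.27, "ty": 0.12, "tz": 0.02, "ax": 0, "ay": 0, "az": 0}, {"gripper": 0, "tx": 0, "ty": 0, "tz": 0, "ax": 0, "ay": 0, "az": 0}])

```text
t: 10.78
eef_pos: [0.503, 0.055, 0.3685]
ee_rot: [1.565, 1.137, -0.057]
force: [-0.3, 0.9, -0.1]
width: 0.0005
```

```bash
python3 - <<'E'
from kin import *
R,C=where(POSE)
arc(POSE,R,C,np.arange(12,-49,-4))
E
```

```text
t 10.78 C hub [-0.036  -0.0175  0.0677] r 0.06993783248836788 psi 14.509628343608926 F [-0.3419  0.8979 -0.0954]
{"gripper":0,"tx":0.04,"ty":0.06,"tz":-0.11,"ax":0,"ay":0,"az":0},
{"gripper":0,"tx":-0.01,"ty":0.06,"tz":-0.19,"ax":0,"ay":0,"az":0},
{"gripper":0,"tx":0.01,"ty":0.04,"tz":-0.19,"ax":0,"ay":0,"az":0},
{"gripper":0,"tx":0.01,"ty":0.03,"tz":-0.19,"ax":0,"ay":0,"az":0},
{"gripper":0,"tx":0.01,"ty":0.02,"tz":-0.19,"ax":0,"ay":0,"az":0},
{"gripper":0,"tx":0.02,"ty":0.01,"tz":-0.2,"ax":0,"ay":0,"az":0},
{"gripper":0,"tx":0.02,"ty":-0.01,"tz":-0.19,"ax":0,"ay":0,"az":0},
{"gripper":0,"tx":0.03,"ty":-0.01,"tz":-0.19,"ax":0,"ay":0,"az":0},
{"gripper":0,"tx":0.03,"ty":-0.04,"tz":-0.19,"ax":0,"ay":0,"az":0},
{"gripper":0,"tx":0.04,"ty":-0.04,"tz":-0.19,"ax":0,"ay":0,"az":0},
{"gripper":0,"tx":0.04,"ty":-0.06,"tz":-0.18,"ax":0,"ay":0,"az":0},
{"gripper":0,"tx":0.04,"ty":-0.06,"tz":-0.18,"ax":0,"ay":0,"az":0},
{"gripper":0,"tx":0.05,"ty":-0.08,"tz":-0.17,"ax":0,"ay":0,"az":0},
{"gripper":0,"tx":0.05,"ty":-0.1,"tz":-0.17,"ax":0,"ay":0,"az":0},
{"gripper":0,"tx":0.06,"ty":-0.1,"tz":-0.16,"ax":0,"ay":0,"az":0},
{"gripper":0,"tx":0.05,"ty":-0.11,"tz":-0.15,"ax":0,"ay":0,"az":0},
```

play_rows(steps=[{"gripper": 0, "tx": 0.04, "ty": 0.06, "tz": -0.11, "ax": 0, "ay": 0, "az": 0}, {"gripper": 0, "tx": -0.01, "ty": 0.06, "tz": -0.19, "ax": 0, "ay": 0, "az": 0}, {"gripper": 0, "tx": 0.01, "ty": 0.04, "tz": -0.19, "ax": 0, "ay": 0, "az": 0}, {"gripper": 0, "tx": 0.01, "ty": 0.03, "tz": -0.19, "ax": 0, "ay": 0, "az": 0}, {"gripper": 0, "tx": 0.01, "ty": 0.02, "tz": -0.19, "ax": 0, "ay": 0, "az": 0}, {"gripper": 0, "tx": 0.02, "ty": 0.01, "tz": -0.2, "ax": 0, "ay": 0, "az": 0}, {"gripper": 0, "tx": 0.02, "ty": -0.01, "tz": -0.19, "ax": 0, "ay": 0, "az": 0}, {"gripper": 0, "tx": 0.03, "ty": -0.01, "tz": -0.19, "ax": 0, "ay": 0, "az": 0}, {"gripper": 0, "tx": 0.03, "ty": -0.04, "tz": -0.19, "ax": 0, "ay": 0, "az": 0}, {"gripper": 0, "tx": 0.04, "ty": -0.04, "tz": -0.19, "ax": 0, "ay": 0, "az": 0}, {"gripper": 0, "tx": 0.04, "ty": -0.06, "tz": -0.18, "ax": 0, "ay": 0, "az": 0}, {"gripper": 0, "tx": 0.04, "ty": -0.06, "tz": -0.18, "ax": 0, "ay": 0, "az": 0}, {"gripper": 0, "tx": 0.05, "ty": -0.08, "tz": -0.17, "ax": 0, "ay": 0, "az": 0}, {"gripper": 0, "tx": 0.05, "ty": -0.1, "tz": -0.17, "ax": 0, "ay": 0, "az": 0}, {"gripper": 0, "tx": 0, "ty": 0, "tz": 0, "ax": 0, "ay": 0, "az": 0}])

```text
t: 12.03
eef_pos: [0.5054, 0.119, 0.3591]
ee_rot: [1.569, 1.135, -0.053]
force: [1.2, 0.3, -0.6]
width: 0.0003
```

```bash
python3 - <<'E'
from kin import *
R,C=where(POSE)
T=wristT(); overlay('wrist',(*POSE[:3],0.2),'w8',(0,0,640,480),1.25,T)
overlay('scene',(*POSE[:3],0.2),'s8',(260,110,420,290),3.3)
fit_angle('wrist',POSE,.2,T); fit_angle('scene',POSE,.2); fit_angle('top',POSE,.2)
E
```

```text
t 12.03 C hub [-0.0366  0.0461  0.054 ] r 0.07099917638255555 psi -40.471742758757586 F [ 1.249   0.2604 -0.6338]
wrist best angles [(np.float64(0.09), np.float64(88.5)), (np.float64(0.1), np.float64(87.2)), (np.float64(0.11), np.float64(85.0)), (np.float64(0.08), np.float64(84.9)), (np.float64(0.07), np.float64(84.3))]
scene best angles [(np.float64(0.16), np.float64(189.7)), (np.float64(0.14), np.float64(189.6)), (np.float64(0.15), np.float64(189.6)), (np.float64(0.17), np.float64(188.7)), (np.float64(0.13), np.float64(188.7))]
top best angles [(np.float64(0.18), np.float64(112.1)), (np.float64(0.16), np.float64(111.9)), (np.float64(0.17), np.float64(111.6)), (np.float64(0.19), np.float64(110.8)), (np.float64(0.2), np.float64(110.5))]
```

View pics/w8.png

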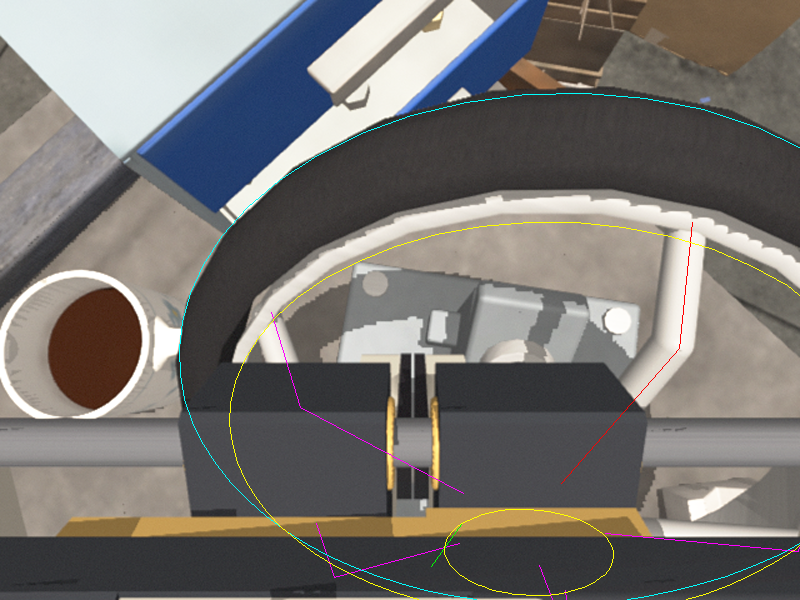

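View pics/s8.png

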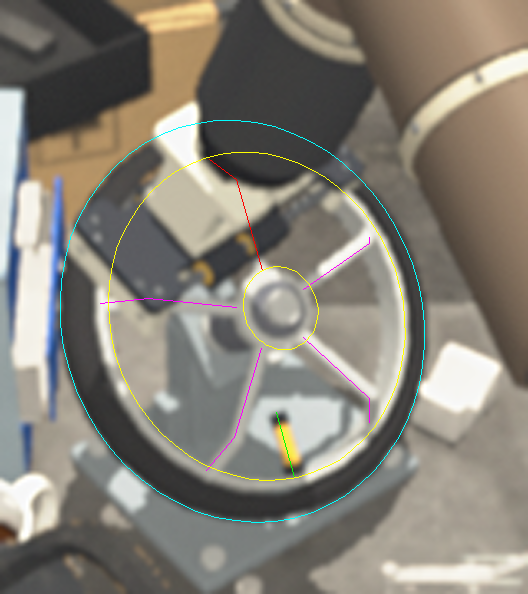

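The wheel is at about 0.1 to 0.17 rad, but the tyre outline looks slightly shifted. I'll check whether the stand moved.

```bash
python3 - <<'E'
from kin import *
for c,regs in (('scene',{'standL':(275,235,330,290),'vblock':(383,208,418,250),'bolt':(322,280,346,312),'bg':(230,330,400,440),'tyrebottom':(300,245,370,275)}),('top',{'vblock':(415,240,465,280),'bolt':(300,260,330,290),'standR':(395,180,425,225),'bg':(230,255,300,360)})):
    im=optics.grab_frame(c); cv2.imwrite(f'pics/{c}9.png',im[:,:,::-1])
    a=cv2.cvtColor(cv2.imread(f'pics/{c}0.png'),cv2.COLOR_BGR2GRAY).astype(np.float32); b=cv2.cvtColor(im,cv2.COLOR_RGB2GRAY).astype(np.float32)
    for n,(x0,y0,x1,y1) in regs.items():
        t=a[y0:y1,x0:x1]; S=b[y0-8:y1+8,x0-8:x1+8]
        m=cv2.matchTemplate(S,t,cv2.TM_CCOEFF_NORMED); _,v,_,l=cv2.minMaxLoc(m); print(c,n,'shift',l[0]-8,l[1]-8,round(v,3))
    o=np.hstack([cv2.imread(f'pics/{c}0.png')[110:300,260:460],im[110:300,260:460,::-1]]); cv2.imwrite(f'pics/cmp_{c}.png',cv2.resize(o,(800,380),interpolation=cv2.INTER_CUBIC))
E
```

```text
scene standL shift 0 0 0.795
scene vblock shift 0 0 0.914
scene bolt shift 0 1 0.558
scene bg shift 0 0 0.888
scene tyrebottom shift 0 0 0.801
top vblock shift 0 0 0.991
top bolt shift -2 8 0.192
top standR shift -8 -8 -0.035
top bg shift 0 0 0.524
```

View pics/cmp_scene.png

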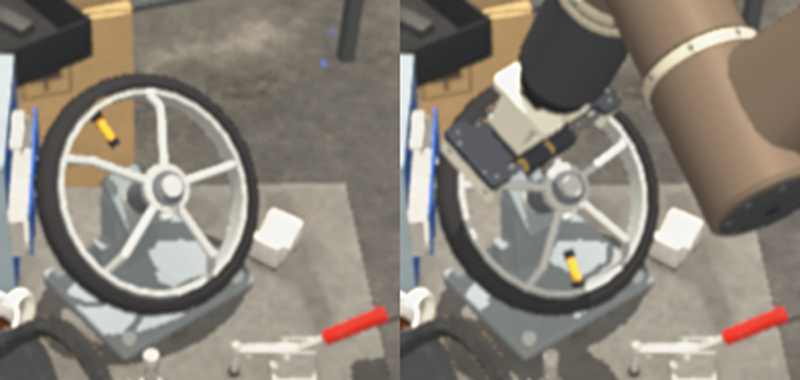

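View pics/cmp_top.png

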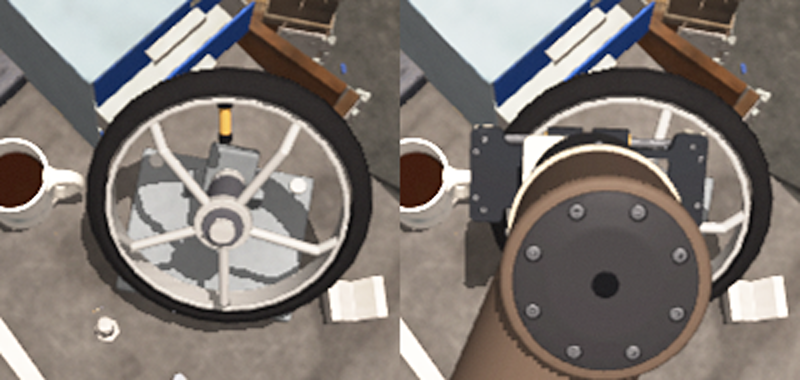

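The stand and bystanders are unmoved (template shifts 0 px). Wheel ≈ 0.15 rad. I'll push a bit more, then retract for a clear view.

```bash
python3 - <<'E'
from kin import *
R,C=where(POSE)
C=arc(POSE,R,C,[-42.5,-45,-47.5])
print(R.T@(hubR(POSE[2])@[-.06,0,0])/.025)
E
```

```text
t 12.38 C hub [-0.0366  0.0452  0.0546] r 0.07093728790679299 psi -39.614835510725065 F [ 0.2623 -0.591  -0.4485]
{"gripper":0,"tx":0.11,"ty":-0.08,"tz":-0.09,"ax":0,"ay":0,"az":0},
{"gripper":0,"tx":0.03,"ty":-0.07,"tz":-0.09,"ax":0,"ay":0,"az":0},
{"gripper":0,"tx":0.04,"ty":-0.07,"tz":-0.1,"ax":0,"ay":0,"az":0},
[-2.2474 -0.8052 -0.2471]
```

play_rows(steps=[{"gripper": 0, "tx": 0.07, "ty": -0.08, "tz": -0.09, "ax": 0, "ay": 0, "az": 0}, {"gripper": 0, "tx": 0.03, "ty": -0.07, "tz": -0.09, "ax": 0, "ay": 0, "az": 0}, {"gripper": 0, "tx": 0.04, "ty": -0.07, "tz": -0.1, "ax": 0, "ay": 0, "az": 0}, {"gripper": 0, "tx": 0, "ty": 0, "tz": 0, "ax": 0, "ay": 0, "az": 0}])

```text
t: 12.72
eef_pos: [0.502, 0.1254, 0.3534]
ee_rot: [1.567, 1.136, -0.056]
force: [-0.6, -0.1, -0.0]
width: 0.0004
```

```bash
python3 - <<'E'
from kin import *
R,C=where(POSE)
T=wristT(); overlay('wrist',(*POSE[:3],0.05),'w10',(0,0,640,480),1.25,T)
fit_angle('wrist',POSE,.05,T); fit_angle('scene',POSE,.05)
E
```

```text
t 12.72 C hub [-0.0357  0.0515  0.0467] r 0.06948116325435949 psi -47.818786749722676 F [-0.6081 -0.1305 -0.0473]
wrist best angles [(np.float64(0.11), np.float64(102.6)), (np.float64(0.12), np.float64(102.4)), (np.float64(0.1), np.float64(101.6)), (np.float64(0.09), np.float64(101.1)), (np.float64(0.08), np.float64(100.0))]
scene best angles [(np.float64(0.03), np.float64(184.1)), (np.float64(0.02), np.float64(184.0)), (np.float64(0.04), np.float64(183.9)), (np.float64(0.05), np.float64(183.5)), (np.float64(0.01), np.float64(182.5))]
```

View pics/w10.png

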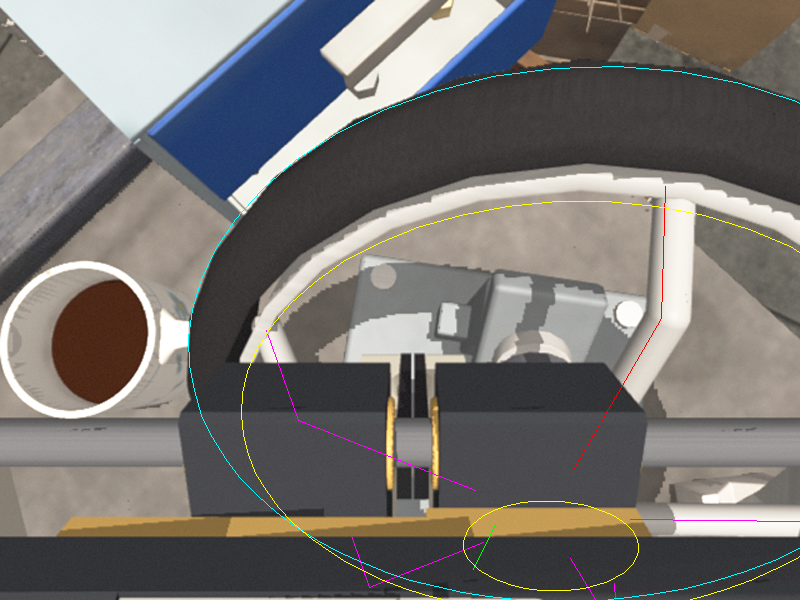

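Estimates disagree (0.03 scene, 0.11 wrist). Retracting for unobstructed views.

play_rows(steps=[{"gripper": 0, "tx": 0, "ty": 0.05, "tz": 0.12, "ax": 0, "ay": 0, "az": 0}, {"gripper": 0, "tx": -0.4, "ty": -0.14, "tz": -0.04, "ax": 0, "ay": 0, "az": 0}, {"gripper": 0, "tx": -0.45, "ty": -0.16, "tz": -0.05, "ax": 0, "ay": 0, "az": 0}, {"gripper": 0, "tx": -0.45, "ty": -0.16, "tz": -0.05, "ax": 0, "ay": 0, "az": 0}, {"gripper": 0, "tx": -0.45, "ty": -0.16, "tz": -0.05, "ax": 0, "ay": 0, "az": 0}, {"gripper": 0, "tx": -0.6, "ty": -0.1, "tz": 0.2, "ax": 0, "ay": 0, "az": 0}, {"gripper": 0, "tx": -0.8, "ty": 0, "tz": 0.5, "ax": 0, "ay": 0, "az": 0}, {"gripper": 0, "tx": -0.8, "ty": 0, "tz": 0.9, "ax": 0, "ay": 0, "az": 0}, {"gripper": 0, "tx": -0.8, "ty": 0, "tz": 0.9, "ax": 0, "ay": 0, "az": 0}, {"gripper": 0, "tx": 0, "ty": 0, "tz": 1, "ax": 0, "ay": 0, "az": 0}, {"gripper": 0, "tx": 0, "ty": 0, "tz": 1, "ax": 0, "ay": 0, "az": 0}, {"gripper": 0, "tx": 0, "ty": 0, "tz": 1, "ax": 0, "ay": 0, "az": 0}, {"gripper": 0, "tx": 0, "ty": 0, "tz": 1, "ax": 0, "ay": 0, "az": 0}, {"gripper": 0, "tx": 0, "ty": 0, "tz": 0, "ax": 0, "ay": 0, "az": 0}])

```text
t: 14.03
eef_pos: [0.428, -0.0345, 0.4549]
ee_rot: [1.57, 1.135, -0.055]
force: [-0.6, 0.2, -0.2]
width: 0.0006
```

```bash
python3 - <<'E'
from kin import *
R,C=where(POSE)
T=wristT()
overlay('wrist',(*POSE[:3],0.05),'w11',(0,0,640,480),1.25,T)
for q in ('valve_tip','spoke','hub'): print('w',q,[(np.round(d["location"],1).tolist(),round(d["confidence"],2)) for d in finder.pinpoint(q,'wrist')[:2]])
fit_angle('wrist',POSE,.05,T); fit_angle('scene',POSE,.05);
for q in ('valve_tip','spoke'): print('s',q,[(np.round(d["location"],1).tolist(),round(d["confidence"],2)) for d in finder.pinpoint(q,'scene')[:2]])
fit_angle('top',POSE,.05)
for q in ('valve_tip','spoke'): print('t',q,[(np.round(d["location"],1).tolist(),round(d["confidence"],2)) for d in finder.pinpoint(q,'top')[:2]])
overlay('scene',(*POSE[:3],0.05),'s11',(260,130,420,290),3.7)
overlay('top',(*POSE[:3],0.05),'t11',(290,130,460,290),3.7)
E
```

```text
t 14.03 C hub [-0.1365 -0.1199  0.0896] r 0.1496149439574304 psi 53.23303882289493 F [-0.6222  0.2412 -0.1818]
w valve_tip []
w spoke [([187.7, 152.3], 0.77)]
w hub []
wrist best angles [(np.float64(0.06), np.float64(213.1)), (np.float64(0.07), np.float64(213.0)), (np.float64(0.05), np.float64(212.1)), (np.float64(0.08), np.float64(211.9)), (np.float64(0.09), np.float64(208.4))]
scene best angles [(np.float64(0.06), np.float64(228.0)), (np.float64(0.07), np.float64(227.6)), (np.float64(0.05), np.float64(226.6)), (np.float64(0.08), np.float64(226.1)), (np.float64(0.04), np.float64(224.7))]
s valve_tip [([237.2, 343.7], 0.96)]
s spoke [([175.7, 330.2], 0.85), ([300.9, 333.7], 0.2)]
top best angles [(np.float64(0.07), np.float64(201.8)), (np.float64(0.06), np.float64(201.5)), (np.float64(0.05), np.float64(200.6)), (np.float64(0.08), np.float64(200.3)), (np.float64(0.04), np.float64(197.8))]
t valve_tip [([238.4, 365.1], 0.73)]
t spoke [([190.7, 381.7], 0.71), ([237.0, 366.5], 0.67)]
```

View pics/w11.png

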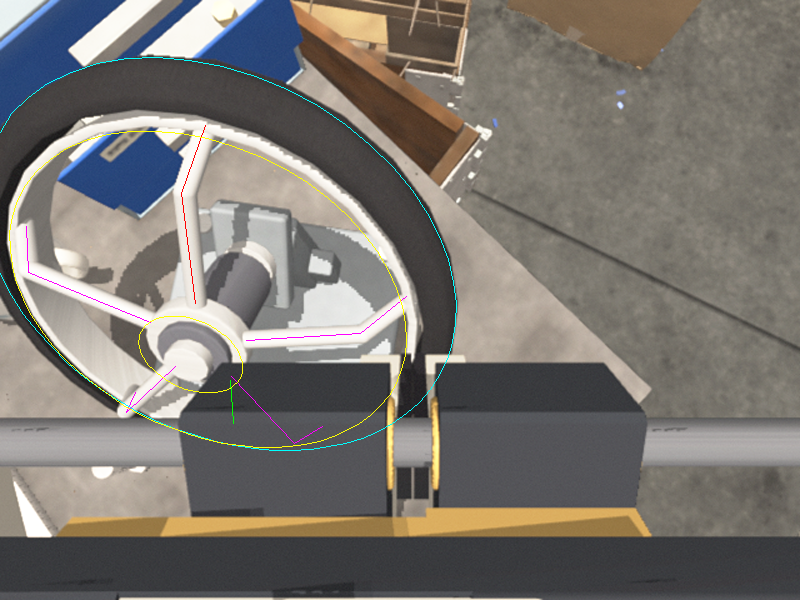

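View pics/s11.png

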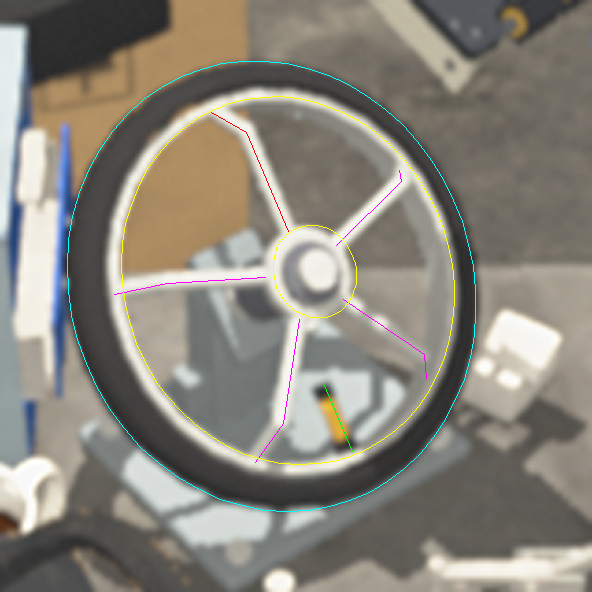

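View pics/t11.png

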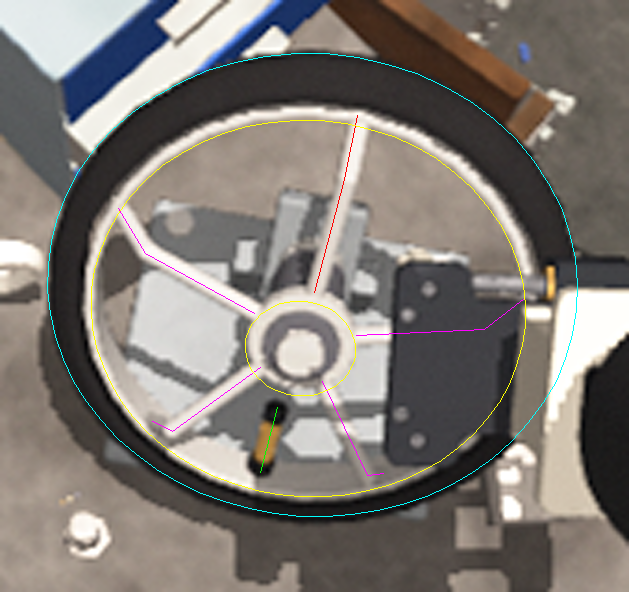

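Three clear views agree on about 0.06 rad. I'll refine pose and angle jointly before a last small push.

```bash
cat > refine.py <<'E'
from kin import *
from scipy.optimize import minimize
def refine(views,a0,p0=POSE):
    ims={}
    for c in views:
        T=wristT() if c=='wrist' else None
        im=optics.grab_frame(c); g=im.min(2).astype(np.float32)
        g=cv2.GaussianBlur(g,(0,0),1.2)-cv2.GaussianBlur(g,(0,0),6)  # thin bright ridges
        ims[c]=(g,T)
    def cost(v,vs=views):
        s=0
        for c in vs:
            g,T=ims[c]; val=[]
            for P,_ in wheelpts(p0[0]+v[0],p0[1]+v[1],p0[2]+v[2],v[3])[:5]:
                q=proj(c,np.r_[np.linspace(P[0],P[1],24)[2:],np.linspace(P[1],P[2],8)],T).astype(np.float32)
                val.append(np.clip(cv2.remap(g,q[:,:1],q[:,1:],cv2.INTER_LINEAR),-15,40).mean())
            s-=np.mean(val)
        return s+ .5*((v[0]/.004)**2+(v[1]/.004)**2+(v[2]/.04)**2)
    sim=np.array([[0,0,0,a0]]+[[*(np.eye(4)[i]*[.004,.004,.03,.05])+np.array([0,0,0,a0])] for i in range(4)])
    for vs in [views]+[[c] for c in views]:
        f=minimize(cost,sim[0],args=(vs,),method='Nelder-Mead',options=dict(initial_simplex=sim,xatol=1e-4,fatol=1e-3,maxiter=600)); print(vs,f.x,round(f.fun,2))
E
python3 - <<'E'
from refine import *
refine(['scene','top','wrist'],.06)
E
```

```text
['scene', 'top', 'wrist'] [-0.0003 -0.0006 -0.0071  0.0515] -83.54
['scene'] [ 0.0006 -0.0007 -0.0019  0.0654] -35.99Traceback (most recent call last):
  File "<stdin>", line 2, in <module>
  File "refine.py", line 21, in refine
    f=minimize(cost,sim[0],args=(vs,),method='Nelder-Mead',options=dict(initial_simplex=sim,xatol=1e-4,fatol=1e-3,maxiter=600)); print(vs,f.x,round(f.fun,2))
    res = _minimize_neldermead(fun, x0, args, callback, bounds=bounds,
                               **options)
    fxcc = func(xcc)
    fx = function(np.copy(x), *(wrapper_args + args))
  File "refine.py", line 15, in cost
    q=proj(c,np.r_[np.linspace(P[0],P[1],24)[2:],np.linspace(P[1],P[2],8)],T).astype(np.float32)
      ~~~~^^^^^^^^^^^^^^^^^^^^^^^^^^^^^^^^^^^^^^^^^^^^^^^^^^^^^^^^^^^^^^^^^^^
  File "h.py", line 8, in proj
    K=optics.calibration(c); T=K['T'] if T is None else T
ValueError: time passes only in moves, steps and waits
```

```bash
python3 - <<'E'
import re
s=open('h.py').read()
s=s.replace("    K=optics.calibration(c); T=K['T']","    K=_K.setdefault(c,None) or _K.__setitem__(c,optics.calibration(c)) or _K[c]; T=K['T']").replace("def proj","_K={}\ndef proj",1)
open('h.py','w').write(s)
E
python3 - <<'E'
from kin import *
R,C=where(POSE)
g=Cpt(POSE,-33,.07,-.09); up=R.T@(g-C)/.025
print('to pre',up,'insert',R.T@(Cpt(POSE,-33)-g)/.025)
E
```

```text
t 14.83 C hub [-0.1362 -0.1169  0.0896] r 0.1472468731021613 psi 52.537605158712644 F [ 0.6932 -0.2855 -0.4436]
to pre [ 2.5312  0.2975 -6.0727] insert [2.0599 0.7389 0.2259]
```

play_rows(steps=[{"gripper": 0, "tx": 0.31, "ty": 0.04, "tz": -0.76, "ax": 0, "ay": 0, "az": 0}, {"gripper": 0, "tx": 0.31, "ty": 0.04, "tz": -0.76, "ax": 0, "ay": 0, "az": 0}, {"gripper": 0, "tx": 0.31, "ty": 0.04, "tz": -0.76, "ax": 0, "ay": 0, "az": 0}, {"gripper": 0, "tx": 0.32, "ty": 0.04, "tz": -0.76, "ax": 0, "ay": 0, "az": 0}, {"gripper": 0, "tx": 0.32, "ty": 0.04, "tz": -0.76, "ax": 0, "ay": 0, "az": 0}, {"gripper": 0, "tx": 0.32, "ty": 0.04, "tz": -0.76, "ax": 0, "ay": 0, "az": 0}, {"gripper": 0, "tx": 0.32, "ty": 0.03, "tz": -0.76, "ax": 0, "ay": 0, "az": 0}, {"gripper": 0, "tx": 0.32, "ty": 0.03, "tz": -0.76, "ax": 0, "ay": 0, "az": 0}, {"gripper": 0, "tx": 0, "ty": 0, "tz": 0, "ax": 0, "ay": 0, "az": 0}, {"gripper": 0, "tx": 0.3, "ty": 0.1, "tz": 0.03, "ax": 0, "ay": 0, "az": 0}, {"gripper": 0, "tx": 0.3, "ty": 0.1, "tz": 0.03, "ax": 0, "ay": 0, "az": 0}, {"gripper": 0, "tx": 0, "ty": 0, "tz": 0, "ax": 0, "ay": 0, "az": 0}])

```text
t: 15.83
eef_pos: [0.4813, 0.1155, 0.3875]
ee_rot: [1.565, 1.137, -0.058]
force: [-0.2, -0.7, -0.4]
width: 0.0007
```

```bash
python3 - <<'E'
from kin import *
R,C=where(POSE)
print('insert',R.T@(Cpt(POSE,-33)-C)/.025)
T=wristT(); overlay('wrist',(*POSE[:3],0.055),'w12',(0,0,640,480),1.25,T)
E
```

```text
t 15.83 C hub [-0.0729  0.0375  0.0577] r 0.06882518821891069 psi -33.04088917022779 F [-0.1917 -0.6989 -0.3984]
insert [1.4053 0.5518 0.1341]
```

View pics/w12.png

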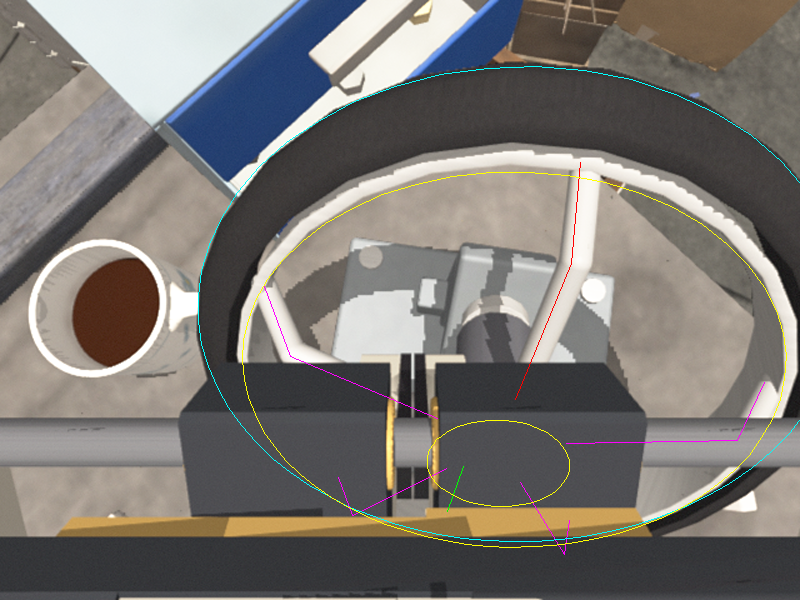

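play_rows(steps=[{"gripper": 0, "tx": 0.28, "ty": 0.11, "tz": 0.03, "ax": 0, "ay": 0, "az": 0}, {"gripper": 0, "tx": 0.28, "ty": 0.11, "tz": 0.03, "ax": 0, "ay": 0, "az": 0}, {"gripper": 0, "tx": 0.28, "ty": 0.11, "tz": 0.03, "ax": 0, "ay": 0, "az": 0}, {"gripper": 0, "tx": 0.28, "ty": 0.11, "tz": 0.03, "ax": 0, "ay": 0, "az": 0}, {"gripper": 0, "tx": 0.28, "ty": 0.11, "tz": 0.03, "ax": 0, "ay": 0, "az": 0}, {"gripper": 0, "tx": 0, "ty": 0, "tz": 0, "ax": 0, "ay": 0, "az": 0}])

```text
t: 16.38
eef_pos: [0.5085, 0.1105, 0.3614]
ee_rot: [1.564, 1.137, -0.059]
force: [0.3, -0.0, 0.2]
width: 0.0006
```

```bash
python3 - <<'E'
from kin import *
R,C=where(POSE)
arc(POSE,R,C,[-37,-41,-44.5,-48,-51.2])
E
```

```text
t 16.38 C hub [-0.0349  0.038   0.0588] r 0.0699766827496041 psi -32.8949304356774 F [ 0.3052 -0.0173  0.1994]
{"gripper":0,"tx":0.04,"ty":-0.09,"tz":-0.18,"ax":0,"ay":0,"az":0},
{"gripper":0,"tx":0.06,"ty":-0.09,"tz":-0.16,"ax":0,"ay":0,"az":0},
{"gripper":0,"tx":0.04,"ty":-0.09,"tz":-0.14,"ax":0,"ay":0,"az":0},
{"gripper":0,"tx":0.05,"ty":-0.1,"tz":-0.13,"ax":0,"ay":0,"az":0},
{"gripper":0,"tx":0.05,"ty":-0.1,"tz":-0.11,"ax":0,"ay":0,"az":0},
```

Arc to -51°, then back off and retract along the axle.

play_rows(steps=[{"gripper": 0, "tx": 0.04, "ty": -0.09, "tz": -0.18, "ax": 0, "ay": 0, "az": 0}, {"gripper": 0, "tx": 0.06, "ty": -0.09, "tz": -0.16, "ax": 0, "ay": 0, "az": 0}, {"gripper": 0, "tx": 0.04, "ty": -0.09, "tz": -0.14, "ax": 0, "ay": 0, "az": 0}, {"gripper": 0, "tx": 0.05, "ty": -0.1, "tz": -0.13, "ax": 0, "ay": 0, "az": 0}, {"gripper": 0, "tx": 0.05, "ty": -0.1, "tz": -0.11, "ax": 0, "ay": 0, "az": 0}, {"gripper": 0, "tx": 0, "ty": 0, "tz": 0, "ax": 0, "ay": 0, "az": 0}])

```text
t: 16.88
eef_pos: [0.5002, 0.1298, 0.3521]
ee_rot: [1.567, 1.136, -0.055]
force: [1.2, 1.0, -0.4]
width: 0.0008
```

```bash
python3 - <<'E'
from kin import *
R,C=where(POSE)
E
```

```text
t 16.88 C hub [-0.0367  0.0555  0.0439] r 0.07075737615855089 psi -51.62700825423458 F [ 1.2313  1.0329 -0.3776]
```

play_rows(steps=[{"gripper": 0, "tx": 0, "ty": 0.12, "tz": 0.12, "ax": 0, "ay": 0, "az": 0}, {"gripper": 0, "tx": -0.4, "ty": -0.14, "tz": -0.04, "ax": 0, "ay": 0, "az": 0}, {"gripper": 0, "tx": -0.45, "ty": -0.16, "tz": -0.05, "ax": 0, "ay": 0, "az": 0}, {"gripper": 0, "tx": -0.45, "ty": -0.16, "tz": -0.05, "ax": 0, "ay": 0, "az": 0}, {"gripper": 0, "tx": -0.45, "ty": -0.16, "tz": -0.05, "ax": 0, "ay": 0, "az": 0}, {"gripper": 0, "tx": -0.6, "ty": -0.1, "tz": 0.2, "ax": 0, "ay": 0, "az": 0}, {"gripper": 0, "tx": -0.8, "ty": 0, "tz": 0.5, "ax": 0, "ay": 0, "az": 0}, {"gripper": 0, "tx": -0.8, "ty": 0, "tz": 0.9, "ax": 0, "ay": 0, "az": 0}, {"gripper": 0, "tx": -0.8, "ty": 0, "tz": 0.9, "ax": 0, "ay": 0, "az": 0}, {"gripper": 0, "tx": 0, "ty": 0, "tz": 1, "ax": 0, "ay": 0, "az": 0}, {"gripper": 0, "tx": 0, "ty": 0, "tz": 1, "ax": 0, "ay": 0, "az": 0}, {"gripper": 0, "tx": 0, "ty": 0, "tz": 1, "ax": 0, "ay": 0, "az": 0}, {"gripper": 0, "tx": 0, "ty": 0, "tz": 1, "ax": 0, "ay": 0, "az": 0}, {"gripper": 0, "tx": 0, "ty": 0, "tz": 1, "ax": 0, "ay": 0, "az": 0}, {"gripper": 0, "tx": 0, "ty": 0, "tz": 1, "ax": 0, "ay": 0, "az": 0}, {"gripper": 0, "tx": 0, "ty": 0, "tz": 0, "ax": 0, "ay": 0, "az": 0}])

```text
t: 18.22
eef_pos: [0.4256, -0.0804, 0.4544]
ee_rot: [1.57, 1.135, -0.056]
force: [0.6, 0.7, -0.2]
width: 0.0005
```

```bash
python3 - <<'E'
from refine import *
where(POSE)
refine(['scene','top','wrist'],.01)
fit_angle('scene',POSE,0); fit_angle('top',POSE,0)
overlay('scene',(*POSE[:3],0.),'s13',(260,130,420,290),3.7)
overlay('top',(*POSE[:3],0.),'t13',(290,130,460,290),3.7)
for c,regs in (('scene',{'standL':(275,255,330,290),'vblock':(383,208,418,250),'bolt':(322,280,346,312)}),('top',{'vblock':(415,240,465,280),'bolt':(300,260,330,290),'mug':(245,175,300,225)})):
    im=optics.grab_frame(c)
    a=cv2.cvtColor(cv2.imread(f'pics/{c}0.png'),cv2.COLOR_BGR2GRAY).astype(np.float32); b=cv2.cvtColor(im,cv2.COLOR_RGB2GRAY).astype(np.float32)
    for n,(x0,y0,x1,y1) in regs.items():
        t=a[y0:y1,x0:x1]; S=b[y0-8:y1+8,x0-8:x1+8]
        m=cv2.matchTemplate(S,t,cv2.TM_CCOEFF_NORMED); _,v,_,l=cv2.minMaxLoc(m); print(c,n,'shift',l[0]-8,l[1]-8,round(v,3))
E
```

```text
t 18.22 C hub [-0.1314 -0.1653  0.0941] r 0.19020823478026938 psi 60.35974163497752 F [ 0.6213  0.7124 -0.1877]
['scene', 'top', 'wrist'] [0.0002 0.     0.0029 0.0067] -89.73
['scene'] [ 0.0005 -0.0005  0.0003  0.0067] -36.97
['top'] [-0.0002 -0.0008 -0.0022  0.0025] -33.23
['wrist'] [ 0.0005  0.003   0.0018 -0.0036] -21.35
scene best angles [(np.float64(0.0), np.float64(232.3)), (np.float64(-0.01), np.float64(231.2)), (np.float64(0.01), np.float64(231.0)), (np.float64(0.02), np.float64(229.0)), (np.float64(-0.02), np.float64(229.0))]
top best angles [(np.float64(0.0), np.float64(229.3)), (np.float64(0.01), np.float64(229.2)), (np.float64(-0.01), np.float64(227.8)), (np.float64(0.02), np.float64(227.6)), (np.float64(-0.02), np.float64(225.2))]
scene standL shift 0 0 0.919
scene vblock shift 0 0 0.898
scene bolt shift 0 0 1.0
top vblock shift 0 1 0.66
top bolt shift 0 0 0.998
top mug shift 0 0 0.999
```

View pics/s13.png

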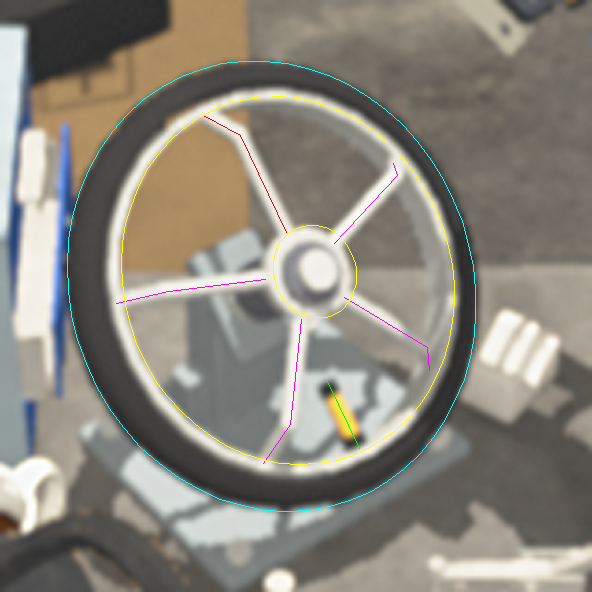

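View pics/t13.png

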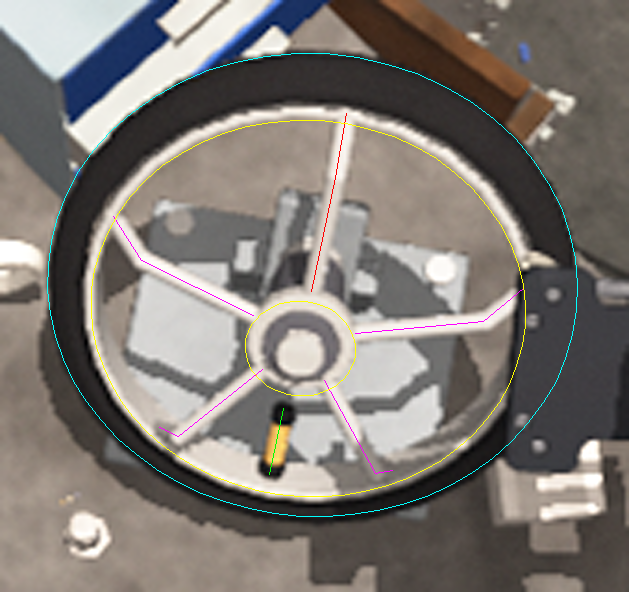

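The wheel angle reads 0.00 to 0.01 rad in all views, the hand is clear, and nothing else has moved. Handing in.

```bash
python3 - <<'E'
from station import job_done
print(job_done())
E
```

```text
the job is handed in; nothing more can be done
None
```

I turned the wheel about 170° counter-clockwise, from about 2.96 rad to the aim. It took two full strokes and one short correcting push with the closed fingertips on the spokes. Then I drew the hand back off the face and handed the job in at about t = 19 s.

**Wheel angle:** the last fit gave 0.007 rad from all three cameras together, and 0.007 (scene), 0.003 (top) and -0.004 (wrist) alone. The allowed error is ±0.1 rad. Partway through, with the gripper hiding part of the wheel, the scene and wrist views disagreed (0.03 and 0.11 rad). The clear views after retracting showed about 0.055 rad, so I added the correcting push.

**Forces:** the readings at the end of each push were about 1 to 3 N, and no contact with the tyre, rim or stem showed. Earlier, during the approach in free air, one reading reached about 11 N with the third joint at its range limit. I moved away from it.

**Stand and bystanders:** the stand, mug and bolt matched the first pictures with no shift. The V-block matched with no shift in the scene view. In the top view, where the gripper partly hid and shaded it, it matched within 1 pixel (about 2 mm) but only weakly.

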